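Pack and cover the knob pot and slide it to pick-up

ROBOT

A 6-joint arm with a two-finger parallel gripper is mounted at the origin on the work surface. World frame = base frame: x ahead of the robot, y to its left, z up, the work surface at z = 0. Lengths are in m, angles in rad, forces in N, time in s.
With the tool pointing down it reaches from about 0.375 to 0.9 m from the base axis. Payload 3.1 kg.
Tool frame: the origin (TCP) lies between the finger pads; the fingertips stand 19 mm ahead of it and the grasp point (between the pads) is the TCP; z points along the fingers, y is the line along which they close (so a half turn about z gives the same grasp; the last joint's range is limited). The gripper opens to 87 mm and grips with 3 to 60 N. Pads are 19 mm wide; open, the fingers measure 117 mm over their backs; the gripper's body (75 mm by 190 mm) begins 51 mm behind the grasp point.
Start: joints at [-0.178, 0.527, 1.433, -0, 1.181, -0.178], TCP at [0.625, 0, 0.242] pointing down, gripper open.
Joint ranges: [-3.08, 3.08], [-0.75, 2.2], [0.22, 2.44], [-1.43, 4.57], [0, 2.65], [-2.85, 2.85]. Speed limits (rad/s): [2.79, 2.79, 3.14, 3.14, 3.14, 3.14].

INTERFACE

Orientations are given as a unit quaternion [x, y, z, w].
In Python, from rig import telemetry, viewer, hand_in gives the robot as it stands. The module is installed in compiled form; this text tells all that it offers.
- The arm moves only by the shell command python3 -m creep 'ROWS' [FORCE]. ROWS is JSON, a list of rows, each an object with "translation": the shift along the tool's x, y, z in mm, a list of three; "roll": the turn about the tool's z in degrees; "gripper": the finger opening in mm, from 0 to 87. In form: [{"translation": [tx, ty, tz], "roll": roll, "gripper": gripper}, ...]. A call has 1 to 5 rows; each row is the pose to reach, as a shift and turn from the pose commanded when the call began, along the tool's axes at that moment; what a row does not reach only later rows make up. A row lasts 1/12 s, in which the tool goes at most 41.7 mm and 7.16 degrees, less where a joint would pass 70% of its speed; a pose out of reach is approached as far as the arm can. A call with a gripper value outside its range is refused whole. The fingers move at their own pace and stop on an object; FORCE is the grip in N (left out, the last holds). Time passes only in rows, so rows that repeat a pose let the fingers close. It gives the time, the measured TCP pose, the force, the opening and the grip force at its end, in the units of the state.
- telemetry.get_obs(): the state, without advancing time (a new reading comes with each control period).
- viewer.camera(name): name is "scene" or "side" or "wrist"; returns the picture (480x640x3 uint8, blue, green, red); there is no depth.
- viewer.camera_info(name): a dict with "intrinsics" (3x3 intrinsics, pixels), "rvec" (rotation vector, rad) and "tvec" (3), from world to camera coordinates, as OpenCV has them; the wrist camera has in their place "hand_eye" (4x4, takes a point from camera to tool coordinates, whose origin is the TCP and whose axes are the flange's). Camera axes: x right, y down, z forward; pixel columns grow to the right and rows downward; lengths in m; the calibration is good to about 2 mm. A picture is of the moment at which its call begins: read the wrist's pose just before it. camera_info takes no time and is no camera call.
- hand_in(): hands the job in; it is judged then, once.
Trained networks look in the newest picture that a camera, given by its name, has taken for a name from the list of things; names that differ only in an ending like _2 or _b are one class to them, and where a whole thing is asked for, a point or a joint stands for the part that bears it (a point fixed in the world has none). Each returns a list of dicts, best first, with "p" (0 to 1); they miss things now and then, are a little off and sometimes report something else, mostly with a low value. They report only what shows in the picture. A call takes as long as a camera call.
- viewer.recognise(camera, thing): "bbox" ([left, top, width, height] in pixels, round what is visible of it).
The state is a dict: "time": time; "q": joint angles; "joint_velocities": joint speeds; "joint_torque": joint torques, N m; "position": TCP position; "tool_rot": TCP orientation; "ft_force": force on the tool from outside, world axes, zero at the start; "moment": the same for the moment, N m; "grip_width": finger opening in m; "grip_force": force on a finger pad.
Only numpy, scipy, OpenCV 4.12 (cv2) and the standard library are available. Lean on these libraries where they do the work, as an engineer would, in place of code of your own. Each camera call takes 0.05 s, during which the arm holds its last target. There are 200 camera calls.

TASK

Clear the offcut from the round pick-up mark into the offcut tray, and pack all the loose turned wooden knobs into the steel pot, gripping them gently because their lacquer is fresh. Then, with the pot still on its square mark, set the cover on it so that it sits fully home and level, and slide the covered pot by its handle, without lifting or tipping it, until it stands wholly inside the round mark. Leave everything else on the bench where it is.

Things in the scene. Friction and masses are not known exactly. Their poses are not given: they have to be found in the camera images.
- pot: open round steel pot, about 0.5 kg, free to slide: 132 mm outside, 124 mm inside dia, rim 75 mm above the bench, floor 4 mm thick. Origin: centre of its underside, z up. Its wooden handle is a level bar along the pot's -x axis, from 64 to 144 mm from the centre, 16 mm wide (along y), 20 mm tall, its middle 55 mm above the bench.
- cover: loose aluminium cover, 140 mm dia, 0.15 kg. Origin: centre of its underside, z up. From there up: a step 116 mm dia, 6 mm deep, that enters the pot's mouth (4 mm play all round); a disc 140 mm dia, 6 mm thick, that rests on the rim (origin then 69 mm above the pot's); a stem 16 mm dia; a cylindrical wooden grip 30 mm dia from 30 to 52 mm above the origin.
- offcut: loose offcut of wood, 70 (x) x 30 (y) x 26 mm (z), lying in the round mark at the start. Origin: centre of its underside.
- tray: open wooden offcut tray fixed to the bench, 160 (x) x 150 (y) mm outside, 45 mm high, walls and floor 6 mm. Origin: centre of its underside.
- packing_mark: square outline, 180 mm outside, of grey tape on the bench, where the pot stands at the start; flat. Origin: its centre.
- pickup_mark: round outline of grey tape on the bench, 164 mm inside dia, 184 mm outside: the pick-up mark; flat. Origin: its centre.
- knob0: turned dark-wood cabinet knob, 30 g, standing on its foot at the start; may be absent (4 to 6 are there). Foot 22 mm dia up to 12 mm, head 34 mm dia from 12 to 28 mm. Origin: centre of the foot's underside; z towards the head. Fresh lacquer: the fingers together must not press it with more than 90 N (35 N a finger is safe).
- knob1: turned dark-wood cabinet knob, 30 g, standing on its foot at the start; may be absent (4 to 6 are there). Foot 22 mm dia up to 12 mm, head 34 mm dia from 12 to 28 mm. Origin: centre of the foot's underside; z towards the head. Fresh lacquer: the fingers together must not press it with more than 90 N (35 N a finger is safe).
- knob2: turned dark-wood cabinet knob, 30 g, standing on its foot at the start; may be absent (4 to 6 are there). Foot 22 mm dia up to 12 mm, head 34 mm dia from 12 to 28 mm. Origin: centre of the foot's underside; z towards the head. Fresh lacquer: the fingers together must not press it with more than 90 N (35 N a finger is safe).
- knob3: turned dark-wood cabinet knob, 30 g, standing on its foot at the start; may be absent (4 to 6 are there). Foot 22 mm dia up to 12 mm, head 34 mm dia from 12 to 28 mm. Origin: centre of the foot's underside; z towards the head. Fresh lacquer: the fingers together must not press it with more than 90 N (35 N a finger is safe).
- knob4: turned dark-wood cabinet knob, 30 g, standing on its foot at the start; may be absent (4 to 6 are there). Foot 22 mm dia up to 12 mm, head 34 mm dia from 12 to 28 mm. Origin: centre of the foot's underside; z towards the head. Fresh lacquer: the fingers together must not press it with more than 90 N (35 N a finger is safe).
- knob5: turned dark-wood cabinet knob, 30 g, standing on its foot at the start; may be absent (4 to 6 are there). Foot 22 mm dia up to 12 mm, head 34 mm dia from 12 to 28 mm. Origin: centre of the foot's underside; z towards the head. Fresh lacquer: the fingers together must not press it with more than 90 N (35 N a finger is safe).
- edging_roll: flat roll of edging lying on its side, ring 110 mm outside, 72 mm inside, 23 mm high. Bystander, loose: leave it where it is. Origin: centre of its underside.
- glue_bottle: white glue bottle, 60 mm dia, 170 mm tall. Bystander, loose: leave it where it is. Origin: centre of its underside.
- filler_tin: closed steel tin, 72 mm dia, 80 mm tall. Bystander, loose: leave it where it is. Origin: centre of its underside.
- screwdriver: screwdriver lying on the bench, along its x. Bystander, loose: leave it where it is.
- bar_pull: steel bar pull (drawer handle), 128 mm long, 30 mm high. Bystander, loose: leave it where it is. Origin: centre of its underside.
- sanding_block: cork sanding block 110 x 65 x 25 mm. Bystander, loose: leave it where it is. Origin: centre of its underside.

How it is judged:
By the outcome, as a careful person would: the job done as asked, in the order asked, and still so for the second after the job is handed in, with the robot touching nothing.
Of knob0, knob1, knob2, knob3, knob4, knob5 only 4 to 6 are there at a start; the rules pass over those that are not, and their reading is None.
At some moment in a run one of knob0, knob1, knob2, knob3, knob4, knob5, cover, offcut may be knocked a few centimetres aside while the robot is not near it.
Once in a run the grip may slacken for a moment while it holds something.
It also fails if it takes over 210 s, if anything falls off the work surface, if the arm or the gripper's body presses on something with over 40 N, if the wrist force passes 120 N, or if a joint passes its speed limit or range.

## Working session

There is one attempt and no reset: what is moved stays moved. The work goes in short steps, Python scripts to look and compute and a shell command to move; the robot and the scene stay as the last step left them, time stands still between calls to the robot, and variables do not carry over. Pictures are saved under pics/ and viewed, at most 18 in all, crops included, and the job is handed in when it is done.

```bash
ls; mkdir -p pics
cat > h.py <<'E'
import numpy as np, cv2
from rig import telemetry, viewer
from scipy.spatial.transform import Rotation as R
def pose():
    o=telemetry.get_obs(); return np.array(o['position']), R.from_quat(o['tool_rot'])
def cam(name):
    """K, Rcw, cam centre (world)"""
    ci=viewer.camera_info(name); K=np.array(ci['intrinsics'])
    if 'rvec' in ci:
        Rm=R.from_rotvec(np.ravel(ci['rvec'])).as_matrix(); t=np.ravel(ci['tvec'])
        return K,Rm.T,-Rm.T@t
    p,r=pose(); H=np.array(ci['hand_eye']); M=r.as_matrix()
    return K,M@H[:3,:3],p+M@H[:3,3]
def ray(C,uv,z):
    K,A,c=C; d=A@np.linalg.inv(K)@np.array([uv[0],uv[1],1.]); return c+d*(z-c[2])/d[2]
def proj(C,P):
    K,A,c=C; q=K@(A.T@(np.asarray(P,float)-c)); return q[:2]/q[2]
def st():
    o=telemetry.get_obs(); r=R.from_quat(o['tool_rot'])
    print('t %.2f'%o['time'],'p',np.round(np.array(o['position'])*1000,1),'yaw(x axis) %.1f'%np.degrees(np.arctan2(*r.as_matrix()[[1,0],0])),'F',np.round(o['ft_force'],1),'w %.1f g %.1f'%(o['grip_width']*1000,o['grip_force']))
E
python3 - <<'E'
from h import *
st(); p,r=pose(); print(r.as_matrix().round(3))
for n in ['scene','side','wrist']:
    C=cam(n); print(n,C[2].round(3),C[1][:,2].round(3),C[0][0,0])
    cv2.imwrite(f'pics/{n}0.png',viewer.camera(n))
for n in ['scene','wrist']:
  C=cam(n)
  for th,z in [('pot',.04),('cover',.03),('offcut',.013),('tray',.02),('packing_mark',0),('pickup_mark',0),('knob0',.016)]:
    for d in viewer.recognise(n,th)[:8]:
        b=d['bbox']; print(n,th,round(d['p'],2),np.round(b),ray(C,(b[0]+b[2]/2,b[1]+b[3]/2),z)[:2].round(3))
E
```

```text
pics
t 0.00 p [6.243e+02 2.000e-01 2.406e+02] yaw(x axis) 90.0 F [ 0.4 -0.1  0.9] w 87.0 g 0.0
[[-0.     1.    -0.002]
 [ 1.     0.     0.   ]
 [ 0.    -0.002 -1.   ]]
scene [ 1.132 -0.576  0.654] [-0.566  0.543 -0.621] 486.2711671022952
side [ 0.047 -0.731  0.707] [ 0.464  0.643 -0.61 ] 471.9578972189648
wrist [0.624 0.069 0.384] [-0.002 -0.253 -0.967] 347.58211836474356
scene pot 0.77 [242. 211.  71.  90.] [ 0.556 -0.126]
scene pot 0.17 [215. 309.  22.  22.] [ 0.623 -0.298]
scene cover 0.68 [255. 182.  62.  41.] [0.418 0.02 ]
scene cover 0.6 [363. 144.  54.  27.] [0.454 0.349]
scene offcut 0.67 [357. 207.  36.  22.] [0.586 0.135]
scene offcut 0.64 [393. 215.  39.  86.] [0.73 0.08]
scene tray 0.82 [382. 159.  96.  63.] [0.613 0.306]
scene tray 0.7 [215. 311.  23.  17.] [ 0.606 -0.288]
scene packing_mark 0.78 [217. 255. 128.  72.] [ 0.603 -0.161]
scene packing_mark 0.16 [444. 224.  58.  29.] [0.775 0.24 ]
scene pickup_mark 0.59 [345. 203.  83.  52.] [0.62  0.136]
scene pickup_mark 0.42 [358. 210.  38.  17.] [0.582 0.149]
scene knob0 0.84 [172. 325.  19.  21.] [ 0.577 -0.362]
scene knob0 0.8 [133. 311.  18.  22.] [ 0.503 -0.395]
scene knob0 0.65 [189. 245.  15.  21.] [ 0.418 -0.224]
scene knob0 0.64 [119. 236.  62.  36.] [ 0.344 -0.291]
scene knob0 0.58 [214. 308.  21.  22.] [ 0.598 -0.288]
scene knob0 0.57 [188. 285.  19.  19.] [ 0.513 -0.287]
scene knob0 0.49 [141. 278.  19.  17.] [ 0.433 -0.338]
wrist pot 0.93 [202. 274. 126. 104.] [ 0.563 -0.117]
wrist pot 0.46 [198. 250. 157. 115.] [ 0.578 -0.095]
wrist cover 0.33 [252.  49.  75.  79.] [0.595 0.126]
wrist offcut 0.89 [253.  49.  72.  77.] [0.593 0.129]
wrist packing_mark 0.68 [197. 252. 158. 115.] [ 0.571 -0.116]
wrist pickup_mark 0.8 [218.   0. 181. 166.] [0.612 0.135]
```

View pics/scene0.png

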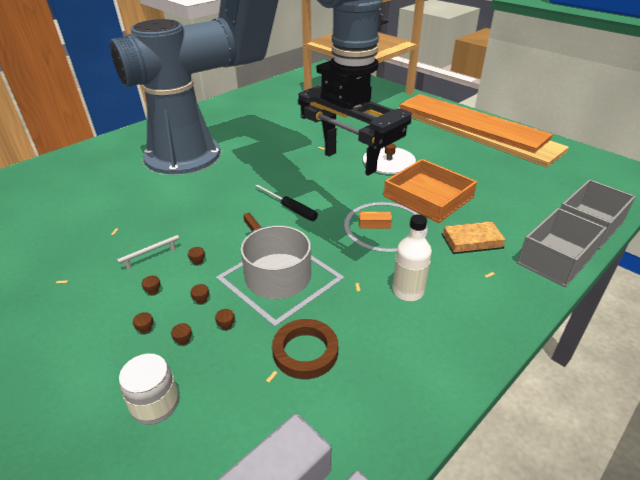

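View pics/side0.png

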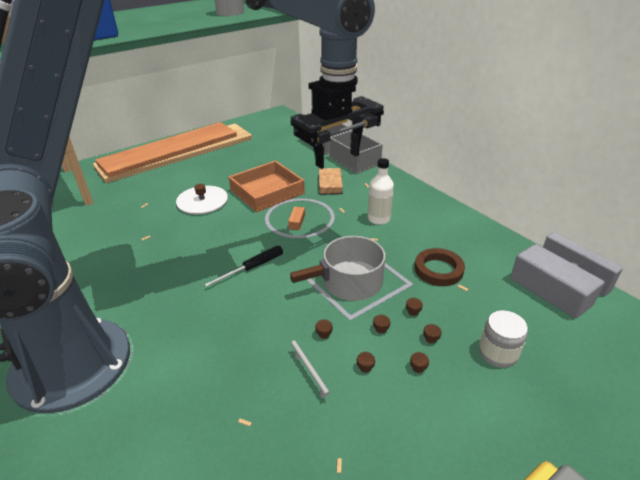

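View pics/wrist0.png

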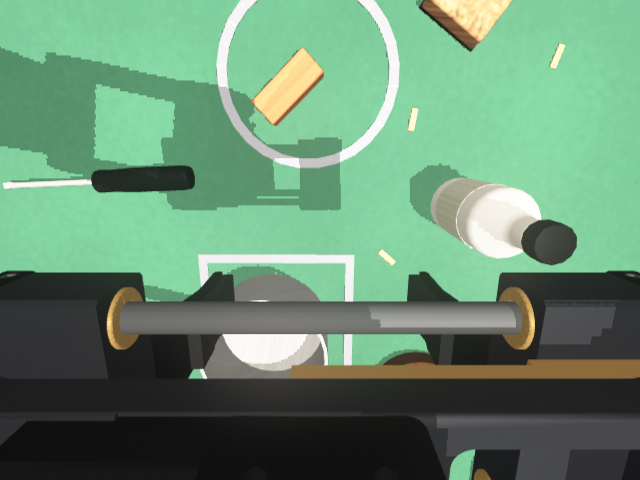

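The scene view shows six knobs at (197,256), (151,285), (200,294), (144,323), (181,334) and (225,319). The pot is at (277,262) with its handle going up-left to (250,222). The offcut is at (376,220) inside the ring, and the cover at (389,158) is partly hidden by the gripper. The side view shows the whole cover at (202,200) and the tray at (267,185). The wrist view shows the offcut at (288,87) and the ring centred near (308,75).

```bash
cat >> h.py <<'E'
def circ(P):
    A=np.c_[2*P,np.ones(len(P))]; s=np.linalg.lstsq(A,(P**2).sum(1),rcond=None)[0]; return s[:2],np.sqrt(s[2]+s[:2]@s[:2])
def back(C,uv,z):
    K,A,c=C; d=np.c_[uv,np.ones(len(uv))]@np.linalg.inv(K).T@A.T; return (c+d*((z-c[2])/d[:,2])[:,None])[:,:2]
def inside(P,c,r0,r1):
    d=np.linalg.norm(P-c,axis=1); return (d>r0)&(d<r1)
def grey(im,c,lo=110): # tape: bright, unsaturated
    hsv=cv2.cvtColor(im,cv2.COLOR_BGR2HSV); m=(hsv[...,1]<50)&(hsv[...,2]>lo); v,u=np.nonzero(m); return np.c_[u,v].astype(float)
def tri(Cs,uvs):
    A=np.zeros((3,3));b=np.zeros(3)
    for C,uv in zip(Cs,uvs):
        d=C[1]@np.linalg.inv(C[0])@np.array([uv[0],uv[1],1.]); d/=np.linalg.norm(d); M=np.eye(3)-np.outer(d,d); A+=M; b+=M@C[2]
    return np.linalg.solve(A,b)
def ctr(b): return (b[0]+b[2]/2,b[1]+b[3]/2)
E
python3 - <<'E'
from h import *
S,D=cam('scene'),cam('side')
viewer.camera('side')
for th,z in [('cover',.015),('offcut',.013),('tray',.02),('pot',.04),('glue_bottle',.08),('screwdriver',.01),('edging_roll',.01),('sanding_block',.01),('bar_pull',.015),('knob0',.016)]:
    for n,C in (('side',D),('scene',S)):
      if n=='scene' and th in('cover','offcut','tray','pot'): continue
      for d in viewer.recognise(n,th)[:7]:
        b=d['bbox']
        if d['p']>.4: print(n,th,round(d['p'],2),np.round(b),ray(C,ctr(b),z)[:2].round(3))
im={n:cv2.imread(f'pics/{n}0.png') for n in('scene','side','wrist')}
for n in im:
    C=cam(n); P=back(C,grey(im[n],None),0); g=np.array([.612,.135])
    for _ in range(4):
        Q=P[inside(P,g,.078,.098)]; g,r=circ(Q)
    print('ring',n,g.round(4),r.round(4),len(Q))
C=cam('wrist'); hsv=cv2.cvtColor(im['wrist'],cv2.COLOR_BGR2HSV); m=((hsv[...,0]<22)&(hsv[...,1]>70)).astype(np.uint8); m[:40]=0;m[135:]=0;m[:,:245]=0;m[:,335:]=0
v,u=np.nonzero(m); P=back(C,np.c_[u,v].astype(float),.024); r=cv2.minAreaRect((P*1000).astype(np.float32)); print('offcut',r)
E
```

```text
side cover 0.59 [178. 183.  48.  31.] [0.434 0.365]
side cover 0.59 [287. 205.  20.  23.] [0.592 0.129]
side offcut 0.88 [289. 206.  17.  24.] [0.594 0.129]
side tray 0.72 [225. 161.  79.  50.] [0.604 0.311]
side pot 0.69 [289. 237.  97.  66.] [ 0.528 -0.124]
side glue_bottle 0.73 [364. 160.  33.  62.] [0.774 0.017]
scene glue_bottle 0.85 [394. 214.  38.  90.] [0.773 0.011]
scene glue_bottle 0.62 [240. 215.  71.  88.] [ 0.598 -0.164]
side screwdriver 0.68 [208. 246.  75.  37.] [0.394 0.044]
side screwdriver 0.68 [290. 238.  97.  60.] [ 0.556 -0.092]
scene screwdriver 0.96 [260. 188.  58.  37.] [0.411 0.031]
side edging_roll 0.77 [413. 251.  51.  34.] [ 0.736 -0.229]
scene edging_roll 0.58 [273. 316.  65.  62.] [ 0.74  -0.225]
side sanding_block 0.77 [317. 168.  27.  29.] [0.774 0.227]
side sanding_block 0.41 [209. 245.  74.  40.] [0.394 0.044]
scene sanding_block 0.61 [443. 221.  58.  34.] [0.777 0.227]
side bar_pull 0.9 [293. 338.  37.  61.] [ 0.343 -0.286]
scene bar_pull 0.76 [118. 233.  62.  38.] [ 0.336 -0.289]
scene bar_pull 0.69 [346. 203.  80.  50.] [0.629 0.12 ]
side knob0 0.
[... 161 characters left out ...]
.65 [353. 350.  23.  23.] [ 0.429 -0.332]
side knob0 0.64 [406. 300.  17.  18.] [ 0.597 -0.291]
scene knob0 0.84 [172. 325.  19.  21.] [ 0.577 -0.362]
scene knob0 0.8 [133. 311.  18.  22.] [ 0.503 -0.395]
scene knob0 0.65 [189. 245.  15.  21.] [ 0.418 -0.224]
scene knob0 0.64 [119. 236.  62.  36.] [ 0.344 -0.291]
scene knob0 0.58 [214. 308.  21.  22.] [ 0.598 -0.288]
scene knob0 0.57 [188. 285.  19.  19.] [ 0.513 -0.287]
scene knob0 0.49 [141. 278.  19.  17.] [ 0.433 -0.338]
ring scene [0.6105 0.1437] 0.088 768
ring side [0.6101 0.1458] 0.0874 542
ring wrist [0.6114 0.1427] 0.0875 4597
offcut ((593.2217407226562, 126.93952178955078), (70.0791244506836, 32.563751220703125), 43.63975143432617)
```

```bash
r='x'; python3 -m creep '[{"translation":[127,-31,0],"roll":35,"gripper":70},{"translation":[127,-31,0],"roll":35,"gripper":70},{"translation":[127,-31,0],"roll":35,"gripper":70},{"translation":[127,-31,0],"roll":35,"gripper":70},{"translation":[127,-31,0],"roll":35,"gripper":70}]' 30
python3 -m creep '[{"translation":[0,0,150],"roll":11.4,"gripper":70},{"translation":[0,0,150],"roll":11.4,"gripper":70},{"translation":[0,0,150],"roll":11.4,"gripper":70},{"translation":[0,0,150],"roll":11.4,"gripper":70},{"translation":[0,0,150],"roll":11.4,"gripper":70}]'
python3 -c "from h import *; st()"
```

```text
time: 2.12
position: [0.5925, 0.1307, 0.2416]
tool_rot: [0.887, 0.461, -0.0, -0.001]
ft_force: [-0.5, -0.4, -0.5]
grip_width: 0.0709
grip_force: 0.0
time: 2.53
position: [0.5895, 0.1268, 0.0858]
tool_rot: [0.928, 0.371, -0.006, -0.002]
ft_force: [-0.7, -1.0, -0.7]
grip_width: 0.07
grip_force: 0.0
t 2.53 p [589.5 126.8  85.8] yaw(x axis) 43.6 F [-0.7 -1.  -0.7] w 70.0 g 0.0
```

```bash
python3 -m creep '[{"translation":[0,0,25],"roll":0,"gripper":70},{"translation":[0,0,45],"roll":0,"gripper":70},{"translation":[0,0,60],"roll":0,"gripper":70},{"translation":[0,0,69],"roll":0,"gripper":70},{"translation":[0,0,69],"roll":0,"gripper":70}]'
python3 -c "from h import *; st()"
python3 -m creep '[{"translation":[0,0,0],"roll":0,"gripper":20},{"translation":[0,0,0],"roll":0,"gripper":20},{"translation":[0,0,0],"roll":0,"gripper":20},{"translation":[0,0,0],"roll":0,"gripper":20},{"translation":[0,0,0],"roll":0,"gripper":20}]' 30
python3 -c "from h import *; st()"
```

```text
time: 2.95
position: [0.5939, 0.127, 0.0222]
tool_rot: [0.929, 0.371, -0.001, -0.0]
ft_force: [-1.1, 0.2, 0.5]
grip_width: 0.07
grip_force: 0.0
t 2.95 p [593.9 127.   22.2] yaw(x axis) 43.6 F [-1.1  0.2  0.5] w 70.0 g 0.0
time: 3.37
position: [0.5945, 0.1271, 0.0235]
tool_rot: [0.928, 0.371, 0.001, 0.0]
ft_force: [0.3, 0.7, -0.4]
grip_width: 0.0444
grip_force: 0.0
t 3.37 p [594.5 127.1  23.5] yaw(x axis) 43.6 F [ 0.3  0.7 -0.4] w 44.4 g 0.0
```

```bash
python3 -m creep '[{"translation":[0,0,0],"roll":0,"gripper":20},{"translation":[0,0,0],"roll":0,"gripper":20},{"translation":[0,0,0],"roll":0,"gripper":20},{"translation":[0,0,0],"roll":0,"gripper":20},{"translation":[0,0,0],"roll":0,"gripper":20}]' 30
python3 -m creep '[{"translation":[0,0,-30],"roll":0,"gripper":20},{"translation":[0,0,-60],"roll":0,"gripper":20},{"translation":[0,0,-90],"roll":0,"gripper":20},{"translation":[0,0,-100],"roll":0,"gripper":20},{"translation":[0,0,-100],"roll":0,"gripper":20}]'
python3 -c "from h import *; st()"
python3 - <<'E'
from h import *
# tray outline from colour in scene and side view (rim z=.045)
for n in ('scene','side'):
    C=cam(n); b=viewer.recognise(n,'tray')[0]['bbox'] if viewer.camera(n) is not None else 0
    print(n,np.round(b),[ray(C,(b[0],b[1]+b[3]*.5),.045)[:2].round(3),ray(C,(b[0]+b[2],b[1]+b[3]*.5),.045)[:2].round(3)], ray(C,ctr(b),.02)[:2].round(3))
E
```

```text
time: 3.78
position: [0.594, 0.1271, 0.0228]
tool_rot: [0.928, 0.371, 0.0, -0.0]
ft_force: [-0.4, -0.1, 2.9]
grip_width: 0.0296
grip_force: 30.0
time: 4.2
position: [0.5961, 0.1272, 0.1254]
tool_rot: [0.928, 0.371, 0.003, 0.001]
ft_force: [0.7, 0.4, 0.1]
grip_width: 0.0302
grip_force: 30.0
t 4.20 p [596.1 127.2 125.4] yaw(x axis) 43.6 F [0.7 0.4 0.1] w 30.2 g 30.0
scene [384. 162.  92.  61.] [array([0.564, 0.188]), array([0.713, 0.337])] [0.618 0.297]
side [226. 164.  79.  47.] [array([0.494, 0.331]), array([0.667, 0.198])] [0.601 0.302]
```

```bash
python3 -m creep '[{"translation":[30,-27,0],"roll":0,"gripper":20},{"translation":[59,-53,0],"roll":0,"gripper":20},{"translation":[88,-79,0],"roll":0,"gripper":20},{"translation":[116,-104,0],"roll":0,"gripper":20},{"translation":[132,-118,0],"roll":0,"gripper":20}]'
python3 -m creep '[{"translation":[0,0,25],"roll":0,"gripper":20},{"translation":[0,0,50],"roll":0,"gripper":20},{"translation":[0,0,75],"roll":0,"gripper":20},{"translation":[0,0,90],"roll":0,"gripper":20},{"translation":[0,0,91],"roll":0,"gripper":20}]'
python3 -c "from h import *; st()"
python3 -m creep '[{"translation":[0,0,0],"roll":0,"gripper":50},{"translation":[0,0,0],"roll":0,"gripper":50},{"translation":[0,0,0],"roll":0,"gripper":50},{"translation":[0,0,0],"roll":0,"gripper":50},{"translation":[0,0,-20],"roll":0,"gripper":50}]'
python3 -m creep '[{"translation":[0,0,-40],"roll":0,"gripper":50},{"translation":[0,0,-80],"roll":0,"gripper":50},{"translation":[0,0,-120],"roll":0,"gripper":50},{"translation":[0,0,-150],"roll":0,"gripper":50},{"translation":[0,0,-150],"roll":0,"gripper":50}]'
python3 - <<'E'
from h import *
st()
cv2.imwrite('pics/wrist1.png',viewer.camera('wrist'))
E
```

```text
time: 4.82
position: [0.6069, 0.3072, 0.1201]
tool_rot: [0.928, 0.372, -0.001, -0.001]
ft_force: [0.7, 0.0, -0.3]
grip_width: 0.0298
grip_force: 30.0
time: 5.23
position: [0.6059, 0.3029, 0.0274]
tool_rot: [0.928, 0.371, -0.003, -0.0]
ft_force: [-0.2, -0.2, 0.3]
grip_width: 0.0298
grip_force: 30.0
t 5.23 p [605.9 302.9  27.4] yaw(x axis) 43.6 F [-0.2 -0.2  0.3] w 29.8 g 30.0
time: 5.65
position: [0.6056, 0.3025, 0.0485]
tool_rot: [0.929, 0.371, -0.004, -0.0]
ft_force: [-0.0, -0.5, -0.7]
grip_width: 0.048
grip_force: 0.0
time: 6.07
position: [0.6128, 0.305, 0.2109]
tool_rot: [0.928, 0.371, 0.008, 0.001]
ft_force: [1.1, 0.9, 0.5]
grip_width: 0.0499
grip_force: 0.0
t 6.07 p [612.8 305.  210.9] yaw(x axis) 43.6 F [1.1 0.9 0.5] w 49.9 g 0.0
```

View pics/wrist1.png

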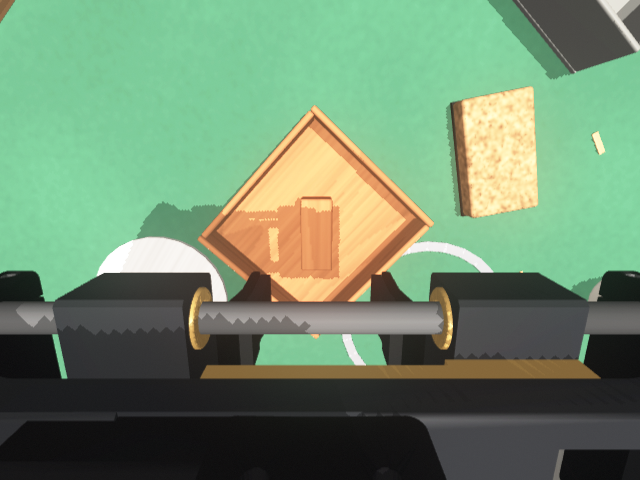

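The offcut lies flat in the tray at (317,233) and the fingers are clear of it. Next I go over the knobs.

```bash
python3 -m creep '[{"translation":[-24,25,-20],"roll":-7,"gripper":50},{"translation":[-48,50,-40],"roll":-14,"gripper":50},{"translation":[-72,75,-40],"roll":-21,"gripper":50},{"translation":[-96,100,-40],"roll":-28,"gripper":50},{"translation":[-117,123,-40],"roll":-35,"gripper":50}]'
python3 -m creep '[{"translation":[-37,-12,0],"roll":-3,"gripper":50},{"translation":[-74,-24,0],"roll":-6,"gripper":50},{"translation":[-111,-36,0],"roll":-9,"gripper":50},{"translation":[-148,-48,0],"roll":-11.4,"gripper":50},{"translation":[-185,-60,0],"roll":-11.4,"gripper":50}]'
python3 -m creep '[{"translation":[-36,0,0],"roll":0,"gripper":50},{"translation":[-72,0,0],"roll":0,"gripper":50},{"translation":[-108,0,0],"roll":0,"gripper":50},{"translation":[-144,0,0],"roll":0,"gripper":50},{"translation":[-180,0,0],"roll":0,"gripper":50}]'
python3 -m creep '[{"translation":[-36,0,0],"roll":0,"gripper":50},{"translation":[-72,0,0],"roll":0,"gripper":50},{"translation":[-108,0,0],"roll":0,"gripper":50},{"translation":[-144,0,0],"roll":0,"gripper":50},{"translation":[-163,0,0],"roll":0,"gripper":50}]'
cat >> h.py <<'E'
def knobs(tag,lim=None):
    "dark head blobs in the wrist picture -> head-top-centre positions"
    im=viewer.camera('wrist'); C=cam('wrist'); cv2.imwrite(f'pics/{tag}.png',im)
    hsv=cv2.cvtColor(im,cv2.COLOR_BGR2HSV); h,s,v=cv2.split(hsv)
    m=(((h<20)|(h>165))&(s>90)&(v<130)).astype(np.uint8); m[262:]=0
    m=cv2.morphologyEx(m,cv2.MORPH_OPEN,np.ones((3,3)))
    cs,_=cv2.findContours(m,cv2.RETR_EXTERNAL,cv2.CHAIN_APPROX_NONE)
    out=[]
    for c in cs:
        if cv2.contourArea(c)<150: continue
        (x,y),rad=cv2.minEnclosingCircle(c); M=cv2.moments(c)
        P=back(C,c[:,0].astype(float),.020); out.append(((P.max(0)+P.min(0))/2,P.max(0)-P.min(0)))
        print('blob',np.round((x,y,rad)),'centroid',np.round((M['m10']/M['m00'],M['m01']/M['m00'])),(out[-1][0]*1000).round(1),(out[-1][1]*1000).round(1))
    return im,C,out
E
python3 - <<'E'
from h import *
st(); knobs('wrist2')
E
```

```text
time: 6.53
position: [0.6071, 0.1318, 0.2408]
tool_rot: [0.772, 0.636, -0.001, -0.0]
ft_force: [-0.3, -0.5, 0.0]
grip_width: 0.0499
grip_force: 0.0
time: 6.95
position: [0.5107, -0.0368, 0.2405]
tool_rot: [0.706, 0.708, -0.001, -0.001]
ft_force: [0.8, -0.2, 0.4]
grip_width: 0.0499
grip_force: 0.0
time: 7.37
position: [0.5117, -0.217, 0.2405]
tool_rot: [0.707, 0.707, -0.0, -0.001]
ft_force: [1.2, -0.6, -0.1]
grip_width: 0.0501
grip_force: 0.0
time: 7.78
position: [0.5119, -0.3828, 0.2402]
tool_rot: [0.708, 0.706, -0.001, 0.0]
ft_force: [1.0, -0.2, 0.5]
grip_width: 0.05
grip_force: 0.0
t 7.78 p [ 511.9 -382.8  240.2] yaw(x axis) 89.8 F [ 1.  -0.2  0.5] w 50.0 g 0.0
blob [240. 171.  16.] centroid [240. 171.] [ 429.3 -338.6] [31.2 31.3]
blob [514.  49.  35.] centroid [505.  52.] [ 688.6 -226.9] [19.2 57.8]
blob [572.  52.  42.] centroid [587.  43.] [ 753.  -229.6] [54.4 70.9]
```

View pics/wrist2.png

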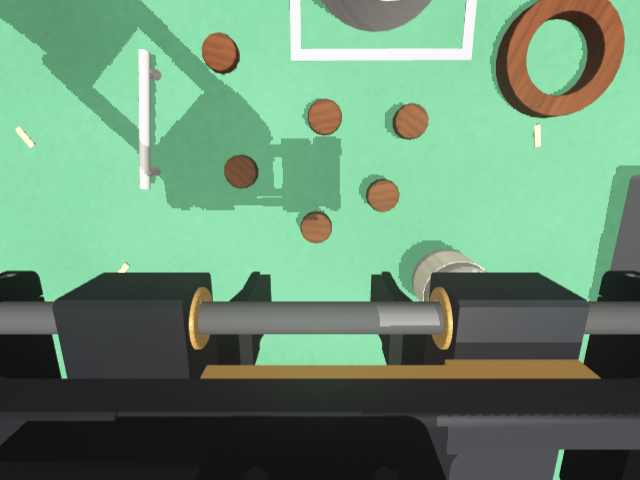

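The six knobs show at (220,52), (325,117), (411,121), (241,171), (383,195) and (316,227). The tin is at (447,270), the bar pull is at left, and the pot is off the top edge.

```bash
sed -i 's/(v<130)/(v<190)/; s/(s>90)/(s>110)/' h.py
python3 - <<'E'
from h import *
st(); knobs('wrist3')
E
sed -n '/def knobs/,$p' h.py | head -3
```

```text
t 7.83 p [ 512.  -385.6  240.1] yaw(x axis) 89.7 F [ 1.8 -3.6 -0.4] w 49.9 g 0.0
blob [315. 225.  15.] centroid [316. 225.] [ 506.  -391.1] [31.  30.5]
blob [383. 192.  16.] centroid [383. 192.] [ 576.5 -356.3] [31.3 31.2]
blob [239. 168.  16.] centroid [239. 168.] [ 428.2 -331.7] [31.1 31.1]
blob [411. 117.  17.] centroid [411. 117.] [ 601.2 -282.6] [31.7 31.7]
blob [324. 113.  18.] centroid [324. 113.] [ 515.2 -278.5] [31.6 31.6]
blob [218.  50.  21.] centroid [219.  49.] [ 416.3 -220.8] [34.1 33.2]
blob [567.  50.  67.] centroid [563.  51.] [ 739.3 -229.7] [115.4  95.6]
def knobs(tag,lim=None):
    "dark head blobs in the wrist picture -> head-top-centre positions"
    im=viewer.camera('wrist'); C=cam('wrist'); cv2.imwrite(f'pics/{tag}.png',im)
```

```bash
python3 -m creep '[{"translation":[0,0,0],"roll":0,"gripper":55},{"translation":[0,0,0],"roll":0,"gripper":55},{"translation":[0,0,0],"roll":0,"gripper":55},{"translation":[0,0,0],"roll":0,"gripper":55},{"translation":[0,0,0],"roll":0,"gripper":55}]'
python3 - <<'E'
from h import *
st(); knobs('wrist4')
E
```

```text
time: 8.3
position: [0.5131, -0.3775, 0.2417]
tool_rot: [0.707, 0.708, 0.0, -0.0]
ft_force: [0.7, -0.1, 0.0]
grip_width: 0.0549
grip_force: 0.0
t 8.30 p [ 513.1 -377.5  241.7] yaw(x axis) 90.1 F [ 0.7 -0.1  0. ] w 54.9 g 0.0
blob [314. 232.  15.] centroid [314. 232.] [ 506.3 -394.9] [31.3 29.9]
blob [381. 201.  16.] centroid [381. 201.] [ 576.5 -360.2] [31.6 30.6]
blob [239. 177.  16.] centroid [239. 176.] [ 428.4 -335.5] [31.3 31.6]
blob [410. 128.  17.] centroid [409. 127.] [ 601.6 -287. ] [31.3 31.4]
blob [323. 123.  17.] centroid [323. 123.] [ 515.2 -282.4] [32.  31.2]
blob [219.  60.  20.] centroid [220.  59.] [ 417.  -225.1] [33.6 33. ]
blob [561.  60.  66.] centroid [561.  60.] [ 741.3 -228.3] [111.9 106.3]
```

Run:
```python
from h import *
u=[]
for n in('scene','side'):
    viewer.camera(n); d=viewer.recognise(n,'filler_tin')[0]; u.append(ctr(d['bbox'])); print(n,d['p'],np.round(d['bbox']),ray(cam(n),u[-1],.04).round(3))
print(tri([cam('scene'),cam('side')],u).round(3))
```

```text
scene 0.91 [119. 354.  60.  72.] [ 0.655 -0.46   0.04 ]
side 0.72 [476. 309.  50.  53.] [ 0.656 -0.451  0.04 ]
[ 0.654 -0.456  0.041]
```

```bash
python3 -m creep '[{"translation":[-17,-6,40],"roll":0,"gripper":55},{"translation":[-17,-6,80],"roll":0,"gripper":55},{"translation":[-17,-6,120],"roll":0,"gripper":55},{"translation":[-17,-6,150],"roll":0,"gripper":55},{"translation":[-17,-6,160],"roll":0,"gripper":55}]' 20
python3 -m creep '[{"translation":[0,0,25],"roll":0,"gripper":55},{"translation":[0,0,45],"roll":0,"gripper":55},{"translation":[0,0,54],"roll":0,"gripper":55},{"translation":[0,0,54],"roll":0,"gripper":55},{"translation":[0,0,54],"roll":0,"gripper":55}]'
python3 -m creep '[{"translation":[0,0,0],"roll":0,"gripper":15},{"translation":[0,0,0],"roll":0,"gripper":15},{"translation":[0,0,0],"roll":0,"gripper":15},{"translation":[0,0,0],"roll":0,"gripper":15},{"translation":[0,0,0],"roll":0,"gripper":15}]' 20
python3 -c "from h import *; st()"
python3 -m creep '[{"translation":[0,0,-30],"roll":0,"gripper":15},{"translation":[0,0,-60],"roll":0,"gripper":15},{"translation":[0,0,-90],"roll":0,"gripper":15},{"translation":[0,0,-120],"roll":0,"gripper":15},{"translation":[0,0,-130],"roll":0,"gripper":15}]'
```

```text
time: 8.97
position: [0.5043, -0.3933, 0.0764]
tool_rot: [0.707, 0.707, 0.0, -0.005]
ft_force: [-0.4, 0.5, -0.3]
grip_width: 0.0551
grip_force: 0.0
time: 9.38
position: [0.5074, -0.3962, 0.0284]
tool_rot: [0.707, 0.707, -0.0, 0.001]
ft_force: [1.2, 0.1, 0.5]
grip_width: 0.0553
grip_force: 0.0
time: 9.8
position: [0.5073, -0.3961, 0.0286]
tool_rot: [0.707, 0.707, -0.0, 0.001]
ft_force: [-0.3, 0.6, 3.0]
grip_width: 0.033
grip_force: 20.0
t 9.80 p [ 507.3 -396.1   28.6] yaw(x axis) 90.0 F [-0.3  0.6  3. ] w 33.0 g 20.0
time: 10.22
position: [0.5087, -0.3975, 0.1625]
tool_rot: [0.707, 0.707, -0.0, 0.004]
ft_force: [0.7, 0.3, 1.0]
grip_width: 0.0333
grip_force: 20.0
```

```bash
python3 -m creep '[{"translation":[38,10,-10],"roll":0,"gripper":15},{"translation":[76,20,-20],"roll":0,"gripper":15},{"translation":[114,30,-30],"roll":0,"gripper":15},{"translation":[145,35,-40],"roll":0,"gripper":15},{"translation":[157,35,-40],"roll":0,"gripper":15}]'
python3 -m creep '[{"translation":[0,0,0],"roll":0,"gripper":15},{"translation":[0,0,0],"roll":0,"gripper":15},{"translation":[0,0,0],"roll":0,"gripper":15},{"translation":[0,0,0],"roll":0,"gripper":15}]'
python3 - <<'E'
from h import *
st(); im=viewer.camera('wrist'); cv2.imwrite('pics/wrist5.png',im)
E
```

```text
time: 10.63
position: [0.5427, -0.2345, 0.1988]
tool_rot: [0.706, 0.708, 0.001, 0.0]
ft_force: [0.3, -0.2, -0.6]
grip_width: 0.0336
grip_force: 20.0
time: 10.97
position: [0.5416, -0.2405, 0.1968]
tool_rot: [0.708, 0.706, -0.0, -0.0]
ft_force: [0.1, -0.3, -0.7]
grip_width: 0.0333
grip_force: 20.0
t 10.97 p [ 541.6 -240.5  196.8] yaw(x axis) 89.9 F [ 0.1 -0.3 -0.7] w 33.3 g 20.0
```

View pics/wrist5.png

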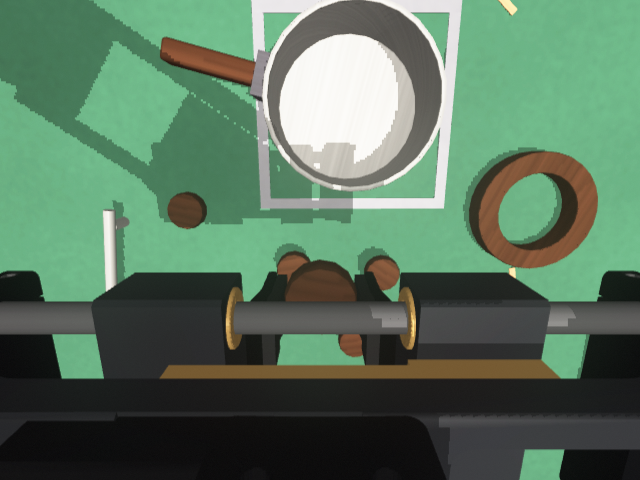

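The pot rim is centred near (355,93). Its handle runs from (258,75) to (163,48), and the held knob is at (320,285).

```bash
cat >> h.py <<'E'
from scipy.optimize import minimize
def potfit(im,C,c0,r=.066,z=.075,d=.002):
    s=cv2.GaussianBlur(cv2.cvtColor(im,cv2.COLOR_BGR2HSV),(3,3),0)[...,1].astype(np.float32)
    a=np.radians(np.arange(0,360,3)); e=np.c_[np.cos(a),np.sin(a)]
    def f(c):
        v=[]
        for rr in (r+d,r-d):
            q=np.array([proj(C,[*(c+rr*k),z]) for k in e],np.float32)
            v.append(cv2.remap(s,q[:,0].copy(),q[:,1].copy(),cv2.INTER_LINEAR,borderMode=cv2.BORDER_REPLICATE).ravel())
        return -np.mean(np.clip(v[0]-v[1],-60,60))
    g=min(((f(np.array(c0)+[i*.003,j*.003]),i,j) for i in range(-5,6) for j in range(-5,6)))
    m=minimize(f,np.array(c0)+[g[1]*.003,g[2]*.003],method='Nelder-Mead',options=dict(initial_simplex=np.array(c0)+np.array([[g[1],g[2]],[g[1]+.5,g[2]],[g[1],g[2]+.5]])*.003)); return m.x,m.fun
def handle(im,C,c,z=.065):
    "yaw of the pot's -x axis from the brown bar"
    h,s,v=cv2.split(cv2.cvtColor(im,cv2.COLOR_BGR2HSV)); m=((h<20)|(h>165))&(s>90)&(v<200); vv,u=np.nonzero(m)
    P=back(C,np.c_[u,vv].astype(float),z); P=P[inside(P,c,.076,.150)]; P=P[P[:,0]<c[0]-.06]
    l=cv2.fitLine((P*1000).astype(np.float32),cv2.DIST_L2,0,.01,.01).ravel(); d=l[:2]*np.sign(-l[0]); 
    return np.degrees(np.arctan2(d[1],d[0])),P.mean(0),len(P),np.degrees(np.arctan2(*(P.mean(0)-c)[::-1]))
E
python3 - <<'E'
from h import *
im=cv2.imread('pics/wrist5.png'); C=cam('wrist')
c,f=potfit(im,C,[.556,-.126]); print('pot',c.round(4),f); print(handle(im,C,c))
for n in('scene','side'):
    i2=viewer.camera(n); C2=cam(n); print(n,potfit(i2,C2,c))
E
```

```text
pot [ 0.5648 -0.1368] -30.614469528198242
(np.float32(-97.72686), array([ 0.45746114, -0.11998528]), 2556, np.float64(171.0744064443401))
scene (array([ 0.56377964, -0.13596069]), np.float64(-35.40860366821289))
side (array([ 0.56439227, -0.13373444]), np.float64(-20.782779693603516))
```

```bash
python3 -m creep '[{"translation":[38,10,0],"roll":0,"gripper":15},{"translation":[76,20,0],"roll":0,"gripper":15},{"translation":[114,23,0],"roll":0,"gripper":15},{"translation":[142,23,10],"roll":0,"gripper":15},{"translation":[142,23,40],"roll":0,"gripper":15}]'
python3 -m creep '[{"translation":[0,0,35],"roll":0,"gripper":15},{"translation":[0,0,70],"roll":0,"gripper":15},{"translation":[0,0,100],"roll":0,"gripper":15},{"translation":[0,0,115],"roll":0,"gripper":15},{"translation":[0,0,124],"roll":0,"gripper":15}]'
python3 -m creep '[{"translation":[0,0,0],"roll":0,"gripper":15},{"translation":[0,0,0],"roll":0,"gripper":40},{"translation":[0,0,0],"roll":0,"gripper":40},{"translation":[0,0,0],"roll":0,"gripper":40}]'
python3 -m creep '[{"translation":[0,0,-30],"roll":0,"gripper":40},{"translation":[0,0,-60],"roll":0,"gripper":40},{"translation":[0,0,-95],"roll":0,"gripper":55},{"translation":[0,0,-130],"roll":0,"gripper":55},{"translation":[0,0,-164],"roll":0,"gripper":55}]'
```

```text
time: 11.53
position: [0.5672, -0.093, 0.1607]
tool_rot: [0.706, 0.708, 0.002, 0.003]
ft_force: [0.8, -0.5, -1.2]
grip_width: 0.0335
grip_force: 20.0
time: 11.95
position: [0.5633, -0.0969, 0.0312]
tool_rot: [0.707, 0.707, -0.001, -0.002]
ft_force: [-8.0, 0.4, 29.1]
grip_width: 0.0334
grip_force: 20.9
time: 12.28
position: [0.5656, -0.0973, 0.0343]
tool_rot: [0.707, 0.707, 0.0, 0.001]
ft_force: [-0.2, -0.2, -0.6]
grip_width: 0.0393
grip_force: 0.7
time: 12.7
position: [0.5648, -0.0967, 0.2]
tool_rot: [0.707, 0.707, 0.0, 0.001]
ft_force: [0.6, -0.6, 0.3]
grip_width: 0.0512
grip_force: 0.0
```

```bash
python3 -m creep '[{"translation":[-40,2,0],"roll":0,"gripper":55},{"translation":[-80,4,0],"roll":0,"gripper":55},{"translation":[-120,6,0],"roll":0,"gripper":55},{"translation":[-160,8,0],"roll":0,"gripper":55},{"translation":[-200,11,0],"roll":0,"gripper":55}]'
python3 -m creep '[{"translation":[-40,0,0],"roll":0,"gripper":55},{"translation":[-70,0,0],"roll":0,"gripper":55},{"translation":[-83,0,0],"roll":0,"gripper":55},{"translation":[-83,0,0],"roll":0,"gripper":55},{"translation":[-83,0,0],"roll":0,"gripper":55}]'
python3 - <<'E'
from h import *
st(); knobs('wrist6')
E
```

```text
time: 13.12
position: [0.5757, -0.2985, 0.1988]
tool_rot: [0.707, 0.707, 0.0, 0.001]
ft_force: [1.4, 0.3, 0.2]
grip_width: 0.0549
grip_force: 0.0
time: 13.53
position: [0.5755, -0.379, 0.1976]
tool_rot: [0.707, 0.707, 0.0, -0.001]
ft_force: [1.0, 0.9, 0.2]
grip_width: 0.0547
grip_force: 0.0
t 13.53 p [ 575.5 -379.   197.6] yaw(x axis) 89.9 F [1.  0.9 0.2] w 54.7 g 0.0
blob [321. 206.  17.] centroid [321. 206.] [ 575.5 -358.9] [31.6 29.9]
blob [158. 179.  19.] centroid [158. 179.] [ 427.  -333.8] [31.4 31.5]
blob [350. 123.  20.] centroid [349. 122.] [ 600.  -285.4] [31.7 32.4]
blob [251. 117.  20.] centroid [251. 117.] [ 514.8 -281.3] [32.6 32.2]
blob [130.  44.  26.] centroid [130.  45.] [ 416.4 -224. ] [37.4 33.7]
blob [522.  46.  74.] centroid [519.  52.] [ 739.2 -235.5] [114.9  88.5]
```

```bash
python3 -m creep '[{"translation":[19,0,40],"roll":0,"gripper":55},{"translation":[19,0,80],"roll":0,"gripper":55},{"translation":[19,0,115],"roll":0,"gripper":55},{"translation":[19,0,140],"roll":0,"gripper":55},{"translation":[19,0,155],"roll":0,"gripper":55}]' 20
python3 -m creep '[{"translation":[0,0,10],"roll":0,"gripper":55},{"translation":[0,0,15],"roll":0,"gripper":55},{"translation":[0,0,15],"roll":0,"gripper":15},{"translation":[0,0,15],"roll":0,"gripper":15},{"translation":[0,0,15],"roll":0,"gripper":15}]'
python3 -m creep '[{"translation":[0,0,0],"roll":0,"gripper":15},{"translation":[0,0,0],"roll":0,"gripper":15},{"translation":[0,0,0],"roll":0,"gripper":15}]' 20
python3 -m creep '[{"translation":[0,0,-30],"roll":0,"gripper":15},{"translation":[0,0,-60],"roll":0,"gripper":15},{"translation":[0,0,-95],"roll":0,"gripper":15},{"translation":[0,0,-130],"roll":0,"gripper":15},{"translation":[0,0,-130],"roll":0,"gripper":15}]'
```

```text
time: 14.0
position: [0.5745, -0.3561, 0.0393]
tool_rot: [0.706, 0.708, -0.0, -0.004]
ft_force: [0.2, 0.7, -0.5]
grip_width: 0.055
grip_force: 0.0
time: 14.42
position: [0.577, -0.3615, 0.0294]
tool_rot: [0.707, 0.707, 0.0, 0.002]
ft_force: [0.5, -0.0, 0.2]
grip_width: 0.0423
grip_force: 0.0
time: 14.67
position: [0.5767, -0.3615, 0.0291]
tool_rot: [0.707, 0.707, 0.0, 0.001]
ft_force: [-0.6, 0.2, 5.7]
grip_width: 0.0333
grip_force: 20.0
time: 15.08
position: [0.5796, -0.3639, 0.1659]
tool_rot: [0.707, 0.707, 0.001, 0.008]
ft_force: [0.9, -0.7, 0.2]
grip_width: 0.0332
grip_force: 20.0
```

```bash
python3 -m creep '[{"translation":[38,-3,0],"roll":0,"gripper":15},{"translation":[76,-6,0],"roll":0,"gripper":15},{"translation":[114,-9,0],"roll":0,"gripper":15},{"translation":[152,-12,0],"roll":0,"gripper":15},{"translation":[187,-12,0],"roll":0,"gripper":15}]'
python3 -m creep '[{"translation":[0,0,15],"roll":0,"gripper":15},{"translation":[0,0,50],"roll":0,"gripper":15},{"translation":[0,0,85],"roll":0,"gripper":15},{"translation":[0,0,105],"roll":0,"gripper":15},{"translation":[0,0,113],"roll":0,"gripper":15}]'
python3 -m creep '[{"translation":[0,0,6],"roll":0,"gripper":15},{"translation":[0,0,11],"roll":0,"gripper":15},{"translation":[0,0,11],"roll":0,"gripper":40},{"translation":[0,0,11],"roll":0,"gripper":40},{"translation":[0,0,11],"roll":0,"gripper":40}]'
python3 -m creep '[{"translation":[0,0,-30],"roll":0,"gripper":40},{"translation":[0,0,-60],"roll":0,"gripper":40},{"translation":[0,0,-95],"roll":0,"gripper":55},{"translation":[0,0,-130],"roll":0,"gripper":55},{"translation":[0,0,-163],"roll":0,"gripper":55}]'
```

```text
time: 15.5
position: [0.5624, -0.1716, 0.1572]
tool_rot: [0.707, 0.707, -0.0, -0.001]
ft_force: [0.3, 0.5, 0.3]
grip_width: 0.0332
grip_force: 20.0
time: 15.92
position: [0.5616, -0.1724, 0.0411]
tool_rot: [0.707, 0.707, -0.001, -0.003]
ft_force: [-0.8, 0.2, -1.0]
grip_width: 0.0331
grip_force: 20.0
time: 16.33
position: [0.5651, -0.1743, 0.0348]
tool_rot: [0.707, 0.707, 0.001, 0.002]
ft_force: [1.4, 0.9, -0.3]
grip_width: 0.0392
grip_force: 0.6
time: 16.75
position: [0.564, -0.1738, 0.1995]
tool_rot: [0.707, 0.707, 0.0, 0.001]
ft_force: [0.5, -0.9, -0.2]
grip_width: 0.0513
grip_force: 0.0
```

```bash
python3 -m creep '[{"translation":[-38,12,0],"roll":0,"gripper":55},{"translation":[-76,24,0],"roll":0,"gripper":55},{"translation":[-114,36,0],"roll":0,"gripper":55},{"translation":[-133,36,0],"roll":0,"gripper":55},{"translation":[-133,36,0],"roll":0,"gripper":55}]'
python3 -m creep '[{"translation":[0,0,0],"roll":0,"gripper":55},{"translation":[0,0,0],"roll":0,"gripper":55}]'
python3 - <<'E'
from h import *
st(); im,C,o=knobs('wrist7'); print(potfit(im,C,[.5645,-.136]))
E
```

```text
time: 17.17
position: [0.6003, -0.3121, 0.1977]
tool_rot: [0.709, 0.706, -0.0, 0.003]
ft_force: [0.3, 0.7, 0.3]
grip_width: 0.0549
grip_force: 0.0
time: 17.33
position: [0.599, -0.3055, 0.1965]
tool_rot: [0.707, 0.707, 0.0, -0.001]
ft_force: [0.0, -0.5, -0.4]
grip_width: 0.0548
grip_force: 0.0
t 17.33 p [ 599.  -305.5  196.5] yaw(x axis) 90.0 F [ 0.  -0.5 -0.4] w 54.8 g 0.0
blob [142. 256.  17.] centroid [142. 253.] [ 426.8 -330. ] [31.5 19. ]
blob [322. 207.  17.] centroid [322. 207.] [ 600.4 -287. ] [30.7 29.9]
blob [229. 203.  18.] centroid [229. 202.] [ 513.6 -282.4] [31.  31.5]
blob [115. 136.  23.] centroid [114. 137.] [ 416.9 -225. ] [38.4 32.1]
blob [483. 137.  67.] centroid [484. 137.] [ 742.4 -226.9] [108.9 108.3]
blob [278.  70.  22.] centroid [278.  70.] [ 562.7 -170.4] [32.2 33.2]
(array([ 0.56417782, -0.13512239]), np.float64(-26.318204879760742))
```

View pics/wrist7.png

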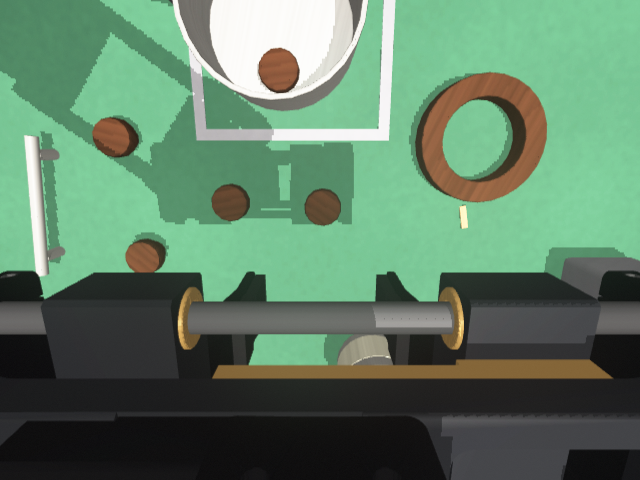

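A knob stands at (278,70) in the pot. K4 is at (322,207).

```bash
python3 -m creep '[{"translation":[20,0,40],"roll":0,"gripper":55},{"translation":[20,0,80],"roll":0,"gripper":55},{"translation":[20,0,115],"roll":0,"gripper":55},{"translation":[20,0,140],"roll":0,"gripper":55},{"translation":[20,0,155],"roll":0,"gripper":55}]' 20
python3 -m creep '[{"translation":[0,0,10],"roll":0,"gripper":55},{"translation":[0,0,15],"roll":0,"gripper":55},{"translation":[0,0,15],"roll":0,"gripper":15},{"translation":[0,0,15],"roll":0,"gripper":15},{"translation":[0,0,15],"roll":0,"gripper":15}]'
python3 -m creep '[{"translation":[0,0,0],"roll":0,"gripper":15},{"translation":[0,0,0],"roll":0,"gripper":15},{"translation":[0,0,0],"roll":0,"gripper":15}]' 20
python3 -m creep '[{"translation":[0,0,-30],"roll":0,"gripper":15},{"translation":[0,0,-60],"roll":0,"gripper":15},{"translation":[0,0,-95],"roll":0,"gripper":15},{"translation":[0,0,-130],"roll":0,"gripper":15},{"translation":[0,0,-130],"roll":0,"gripper":15}]'
python3 -m creep '[{"translation":[36,-14,0],"roll":0,"gripper":15},{"translation":[72,-28,0],"roll":0,"gripper":15},{"translation":[108,-42,0],"roll":0,"gripper":15},{"translation":[144,-56,0],"roll":0,"gripper":15},{"translation":[151,-58,0],"roll":0,"gripper":15}]'
```

```text
time: 17.8
position: [0.5977, -0.2831, 0.0381]
tool_rot: [0.706, 0.708, -0.001, -0.003]
ft_force: [-0.2, 1.1, 0.1]
grip_width: 0.0548
grip_force: 0.0
time: 18.22
position: [0.6009, -0.2871, 0.0282]
tool_rot: [0.707, 0.707, 0.0, 0.001]
ft_force: [-0.5, 0.2, 0.4]
grip_width: 0.0424
grip_force: 0.0
time: 18.47
position: [0.6007, -0.2873, 0.028]
tool_rot: [0.707, 0.707, 0.0, 0.001]
ft_force: [0.2, 1.3, 4.1]
grip_width: 0.0333
grip_force: 20.0
time: 18.88
position: [0.6039, -0.2894, 0.1647]
tool_rot: [0.707, 0.707, 0.001, 0.007]
ft_force: [1.1, -0.5, -0.3]
grip_width: 0.0334
grip_force: 20.0
time: 19.3
position: [0.5369, -0.1295, 0.1558]
tool_rot: [0.706, 0.708, -0.001, -0.005]
ft_force: [-1.5, -0.5, -0.8]
grip_width: 0.0333
grip_force: 20.0
```

```bash
python3 -m creep '[{"translation":[0,0,0],"roll":0,"gripper":15},{"translation":[0,0,0],"roll":0,"gripper":15},{"translation":[0,0,25],"roll":0,"gripper":15},{"translation":[0,0,55],"roll":0,"gripper":15},{"translation":[0,0,75],"roll":0,"gripper":15}]'
python3 -m creep '[{"translation":[0,0,20],"roll":0,"gripper":15},{"translation":[0,0,35],"roll":0,"gripper":15},{"translation":[0,0,44],"roll":0,"gripper":15},{"translation":[0,0,48],"roll":0,"gripper":15},{"translation":[0,0,48],"roll":0,"gripper":15}]'
python3 -m creep '[{"translation":[0,0,0],"roll":0,"gripper":40},{"translation":[0,0,0],"roll":0,"gripper":40},{"translation":[0,0,0],"roll":0,"gripper":40}]'
python3 -m creep '[{"translation":[0,0,-30],"roll":0,"gripper":40},{"translation":[0,0,-60],"roll":0,"gripper":40},{"translation":[0,0,-95],"roll":0,"gripper":55},{"translation":[0,0,-130],"roll":0,"gripper":55},{"translation":[0,0,-163],"roll":0,"gripper":55}]'
python3 -m creep '[{"translation":[-40,-6,0],"roll":0,"gripper":55},{"translation":[-80,-12,0],"roll":0,"gripper":55},{"translation":[-120,-18,0],"roll":0,"gripper":55},{"translation":[-150,-28,0],"roll":0,"gripper":55},{"translation":[-166,-28,0],"roll":0,"gripper":55}]'
python3 -m creep '[{"translation":[0,0,0],"roll":0,"gripper":55},{"translation":[0,0,0],"roll":0,"gripper":55},{"translation":[0,0,0],"roll":0,"gripper":55}]'
python3 - <<'E'
from h import *
st(); im,C,o=knobs('wrist8'); print(potfit(im,C,[.5645,-.136]))
E
```

```text
time: 19.72
position: [0.5431, -0.1379, 0.0801]
tool_rot: [0.708, 0.707, 0.0, 0.001]
ft_force: [-0.3, 0.8, -0.7]
grip_width: 0.0332
grip_force: 20.0
time: 20.13
position: [0.5425, -0.137, 0.033]
tool_rot: [0.708, 0.707, -0.0, 0.0]
ft_force: [0.4, 0.0, -0.5]
grip_width: 0.0336
grip_force: 20.0
time: 20.38
position: [0.5426, -0.1362, 0.0344]
tool_rot: [0.707, 0.707, 0.0, 0.001]
ft_force: [1.1, -0.8, -0.4]
grip_width: 0.0395
grip_force: 0.0
time: 20.8
position: [0.5419, -0.1356, 0.199]
tool_rot: [0.707, 0.707, 0.0, 0.001]
ft_force: [0.2, -0.4, -0.7]
grip_width: 0.0511
grip_force: 0.0
time: 21.22
position: [0.5127, -0.3055, 0.1975]
tool_rot: [0.708, 0.706, -0.001, 0.001]
ft_force: [0.5, 0.6, 0.2]
grip_width: 0.0547
grip_force: 0.0
time: 21.47
position: [0.5139, -0.3, 0.1965]
tool_rot: [0.707, 0.707, 0.0, -0.001]
ft_force: [1.0, 0.1, -0.1]
grip_width: 0.055
grip_force: 0.0
t 21.47 p [ 513.9 -300.   196.5] yaw(x axis) 90.0 F [ 1.   0.1 -0.1] w 55.0 g 0.0
blob [232. 259.  16.] centroid [232. 255.] [ 428.7 -327.7] [30.  13.1]
blob [322. 209.  17.] centroid [322. 208.] [ 515.3 -283.6] [30.6 30. ]
blob [210. 143.  19.] centroid [210. 143.] [ 415.6 -225.2] [32.4 31.6]
blob [580. 144.  69.] centroid [579. 143.] [ 742.5 -226.9] [108.5 108.4]
blob [382.  76.  21.] centroid [382.  76.] [ 565.2 -170.5] [32.2 31.9]
blob [356.  28.  23.] centroid [357.  28.] [ 542.7 -134. ] [32.2 32.1]
(array([ 0.56512215, -0.13545932]), np.float64(-21.70560646057129))
```

```bash
python3 -m creep '[{"translation":[18.5,1,40],"roll":0,"gripper":55},{"translation":[18.5,1,80],"roll":0,"gripper":55},{"translation":[18.5,1,115],"roll":0,"gripper":55},{"translation":[18.5,1,140],"roll":0,"gripper":55},{"translation":[18.5,1,155],"roll":0,"gripper":55}]' 20
python3 -m creep '[{"translation":[0,0,10],"roll":0,"gripper":55},{"translation":[0,0,15],"roll":0,"gripper":55},{"translation":[0,0,15],"roll":0,"gripper":15},{"translation":[0,0,15],"roll":0,"gripper":15},{"translation":[0,0,15],"roll":0,"gripper":15}]'
python3 -m creep '[{"translation":[0,0,0],"roll":0,"gripper":15},{"translation":[0,0,0],"roll":0,"gripper":15},{"translation":[0,0,0],"roll":0,"gripper":15}]' 20
python3 -m creep '[{"translation":[0,0,-30],"roll":0,"gripper":15},{"translation":[0,0,-60],"roll":0,"gripper":15},{"translation":[0,0,-95],"roll":0,"gripper":15},{"translation":[0,0,-130],"roll":0,"gripper":15},{"translation":[0,0,-130],"roll":0,"gripper":15}]'
python3 -m creep '[{"translation":[33,18,0],"roll":7,"gripper":15},{"translation":[66,36,0],"roll":14,"gripper":15},{"translation":[99,54,0],"roll":21,"gripper":15},{"translation":[132,72,0],"roll":28,"gripper":15},{"translation":[147,82,0],"roll":35,"gripper":15}]'
python3 -m creep '[{"translation":[0,0,0],"roll":7,"gripper":15},{"translation":[0,0,0],"roll":14,"gripper":15},{"translation":[0,0,0],"roll":21,"gripper":15},{"translation":[0,0,0],"roll":28,"gripper":15},{"translation":[0,0,0],"roll":35,"gripper":15}]'
python3 -m creep '[{"translation":[0,0,0],"roll":7,"gripper":15},{"translation":[0,0,0],"roll":14,"gripper":15},{"translation":[0,0,0],"roll":20,"gripper":15},{"translation":[0,0,0],"roll":20,"gripper":15},{"translation":[0,0,0],"roll":20,"gripper":15}]'
python3 -c "from h import *; st(); print(telemetry.get_obs()['q'])"
```

```text
time: 21.93
position: [0.5137, -0.2796, 0.0385]
tool_rot: [0.706, 0.708, -0.0, -0.003]
ft_force: [0.0, -0.6, 0.9]
grip_width: 0.0553
grip_force: 0.0
time: 22.35
position: [0.5158, -0.2836, 0.0279]
tool_rot: [0.707, 0.707, 0.0, 0.001]
ft_force: [0.2, -0.5, 0.3]
grip_width: 0.042
grip_force: 0.0
time: 22.6
position: [0.5156, -0.2837, 0.0278]
tool_rot: [0.707, 0.707, 0.0, 0.001]
ft_force: [0.4, 0.6, 5.4]
grip_width: 0.0334
grip_force: 20.0
time: 23.02
position: [0.5183, -0.286, 0.1636]
tool_rot: [0.707, 0.707, 0.001, 0.007]
ft_force: [1.5, -0.7, 0.3]
grip_width: 0.0331
grip_force: 20.0
time: 23.43
position: [0.5976, -0.1325, 0.1564]
tool_rot: [0.886, 0.463, 0.0, -0.001]
ft_force: [0.2, 0.5, -0.1]
grip_width: 0.0333
grip_force: 20.0
time: 23.85
position: [0.5965, -0.136, 0.1561]
tool_rot: [0.985, 0.174, -0.0, -0.0]
ft_force: [-0.0, -0.3, 0.2]
grip_width: 0.033
grip_force: 20.0
time: 24.27
position: [0.5966, -0.1362, 0.1563]
tool_rot: [1.0, 0.005, -0.0, -0.0]
ft_force: [-1.4, -0.2, 0.4]
grip_width: 0.0335
grip_force: 20.0
t 24.27 p [ 596.6 -136.2  156.3] yaw(x axis) 0.5 F [-1.4 -0.2  0.4] w 33.5 g 20.0
[-4.06858555e-01  6.14432150e-01  1.54324833e+00 -5.76426806e-05
  9.84527087e-01  1.15485420e+00]
```

```bash
python3 -m creep '[{"translation":[0,0,35],"roll":0,"gripper":15},{"translation":[0,0,70],"roll":0,"gripper":15},{"translation":[0,0,95],"roll":0,"gripper":15},{"translation":[0,0,110],"roll":0,"gripper":15},{"translation":[0,0,116],"roll":0,"gripper":15}]'
python3 -m creep '[{"translation":[0,0,3],"roll":0,"gripper":15},{"translation":[0,0,6],"roll":0,"gripper":15},{"translation":[0,0,6],"roll":0,"gripper":39},{"translation":[0,0,6],"roll":0,"gripper":39},{"translation":[0,0,6],"roll":0,"gripper":39}]'
python3 -m creep '[{"translation":[0,0,-30],"roll":0,"gripper":39},{"translation":[0,0,-60],"roll":0,"gripper":39},{"translation":[0,0,-95],"roll":0,"gripper":55},{"translation":[0,0,-130],"roll":0,"gripper":55},{"translation":[0,0,-164],"roll":0,"gripper":55}]'
python3 -m creep '[{"translation":[-37,16,0],"roll":0,"gripper":55},{"translation":[-74,32,0],"roll":0,"gripper":55},{"translation":[-111,48,0],"roll":0,"gripper":55},{"translation":[-148,64,0],"roll":0,"gripper":55},{"translation":[-170,74,0],"roll":0,"gripper":55}]'
python3 -m creep '[{"translation":[-31,15,0],"roll":0,"gripper":55},{"translation":[-31,15,0],"roll":0,"gripper":55},{"translation":[-31,15,0],"roll":0,"gripper":55},{"translation":[-31,15,0],"roll":0,"gripper":55}]'
python3 - <<'E'
from h import *
st(); im,C,o=knobs('wrist9'); print(potfit(im,C,[.5645,-.136]))
E
```

```text
time: 24.68
position: [0.5949, -0.1355, 0.0375]
tool_rot: [1.0, 0.004, -0.003, -0.001]
ft_force: [0.2, 0.8, -0.2]
grip_width: 0.0334
grip_force: 20.0
time: 25.1
position: [0.5977, -0.1366, 0.0358]
tool_rot: [1.0, 0.003, 0.001, 0.0]
ft_force: [-1.1, -0.4, 1.1]
grip_width: 0.0385
grip_force: 0.0
time: 25.52
position: [0.5969, -0.1362, 0.2012]
tool_rot: [1.0, 0.003, 0.001, 0.0]
ft_force: [0.6, -0.6, -0.1]
grip_width: 0.0509
grip_force: 0.0
time: 25.93
position: [0.424, -0.2114, 0.1994]
tool_rot: [1.0, 0.003, -0.001, 0.0]
ft_force: [0.3, 0.6, -0.1]
grip_width: 0.0551
grip_force: 0.0
time: 26.27
position: [0.3972, -0.227, 0.1994]
tool_rot: [1.0, 0.003, 0.001, 0.001]
ft_force: [-0.2, 0.5, -0.2]
grip_width: 0.0548
grip_force: 0.0
t 26.27 p [ 397.2 -227.   199.4] yaw(x axis) 0.3 F [-0.2  0.5 -0.2] w 54.8 g 0.0
blob [318. 205.  17.] centroid [318. 205.] [ 416.9 -225. ] [31.  30.9]
blob [440. 192.  18.] centroid [439. 191.] [ 430.2 -336.7] [31.3 31. ]
blob [169. 156.  45.] centroid [171. 155.] [458.4 -91.7] [78.1 36.7]
blob [211.  54.  23.] centroid [212.  54.] [ 543.3 -134.4] [33.5 34.5]
blob [254.  24.  24.] centroid [254.  24.] [ 565.6 -170.2] [34.5 33. ]
blob [159.  23.  26.] centroid [157.  24.] [565.  -91.1] [34.5 36.2]
(array([ 0.56531305, -0.13566048]), np.float64(-19.628490447998047))
```

View pics/wrist9.png

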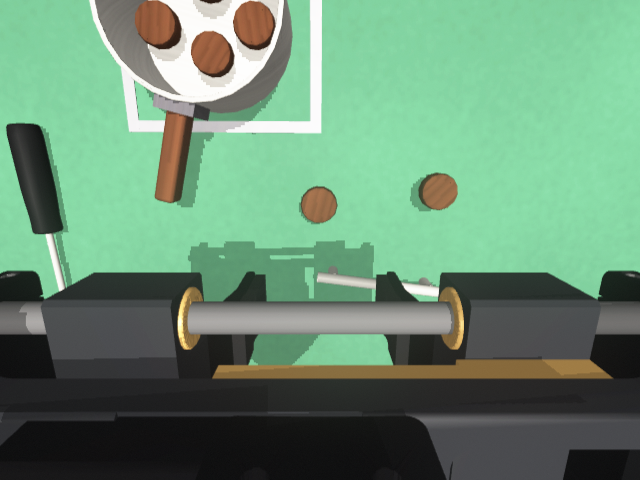

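Four knobs stand in the pot. The handle runs from (180,115) to (168,200), K6 is at (318,205) and K3 at (440,192).

```bash
python3 -m creep '[{"translation":[20,0,40],"roll":0,"gripper":55},{"translation":[20,0,80],"roll":0,"gripper":55},{"translation":[20,0,115],"roll":0,"gripper":55},{"translation":[20,0,140],"roll":0,"gripper":55},{"translation":[20,0,155],"roll":0,"gripper":55}]' 20
python3 -m creep '[{"translation":[0,0,10],"roll":0,"gripper":55},{"translation":[0,0,16],"roll":0,"gripper":55},{"translation":[0,0,16],"roll":0,"gripper":15},{"translation":[0,0,16],"roll":0,"gripper":15},{"translation":[0,0,16],"roll":0,"gripper":15}]'
python3 -m creep '[{"translation":[0,0,0],"roll":0,"gripper":15},{"translation":[0,0,0],"roll":0,"gripper":15},{"translation":[0,0,0],"roll":0,"gripper":15}]' 20
python3 -c "from h import *; st()"
python3 -m creep '[{"translation":[0,0,-30],"roll":0,"gripper":15},{"translation":[0,0,-60],"roll":0,"gripper":15},{"translation":[0,0,-95],"roll":0,"gripper":15},{"translation":[0,0,-130],"roll":0,"gripper":15},{"translation":[0,0,-130],"roll":0,"gripper":15}]'
python3 -m creep '[{"translation":[32,-22,0],"roll":0,"gripper":15},{"translation":[64,-45,0],"roll":0,"gripper":15},{"translation":[96,-68,0],"roll":0,"gripper":15},{"translation":[126,-89,0],"roll":0,"gripper":15},{"translation":[126,-89,0],"roll":0,"gripper":15}]'
python3 -m creep '[{"translation":[0,0,0],"roll":0,"gripper":15},{"translation":[0,0,20],"roll":0,"gripper":15},{"translation":[0,0,50],"roll":0,"gripper":15},{"translation":[0,0,75],"roll":0,"gripper":15},{"translation":[0,0,90],"roll":0,"gripper":15}]'
python3 -c "from h import *; st()"
python3 -m creep '[{"translation":[0,0,0],"roll":0,"gripper":15},{"translation":[0,0,0],"roll":0,"gripper":15}]'
```

```text
time: 26.73
position: [0.4169, -0.2249, 0.0406]
tool_rot: [1.0, 0.005, -0.001, -0.001]
ft_force: [0.2, -0.2, 0.5]
grip_width: 0.0548
grip_force: 0.0
time: 27.15
position: [0.4173, -0.2268, 0.0285]
tool_rot: [1.0, 0.003, 0.001, 0.001]
ft_force: [-0.8, -0.2, -0.6]
grip_width: 0.0426
grip_force: 0.0
time: 27.4
position: [0.4171, -0.2269, 0.0285]
tool_rot: [1.0, 0.003, 0.001, 0.001]
ft_force: [0.1, 1.1, 6.7]
grip_width: 0.0335
grip_force: 20.0
t 27.40 p [ 417.1 -226.9   28.5] yaw(x axis) 0.4 F [0.1 1.1 6.7] w 33.5 g 20.0
time: 27.82
position: [0.4193, -0.2288, 0.1632]
tool_rot: [1.0, 0.003, 0.005, 0.004]
ft_force: [0.7, -0.2, -0.5]
grip_width: 0.0332
grip_force: 20.0
time: 28.23
position: [0.5471, -0.1337, 0.1577]
tool_rot: [1.0, 0.005, 0.003, 0.0]
ft_force: [0.5, -0.3, 0.1]
grip_width: 0.0336
grip_force: 20.0
time: 28.65
position: [0.5388, -0.1367, 0.065]
tool_rot: [1.0, 0.003, -0.003, -0.001]
ft_force: [0.5, 0.9, -1.1]
grip_width: 0.0331
grip_force: 20.0
t 28.65 p [ 538.8 -136.7   65. ] yaw(x axis) 0.3 F [ 0.5  0.9 -1.1] w 33.1 g 20.0
time: 28.82
position: [0.5401, -0.137, 0.0667]
tool_rot: [1.0, 0.003, -0.002, -0.001]
ft_force: [0.5, 0.2, -0.3]
grip_width: 0.0335
grip_force: 20.0
```

```bash
python3 -m creep '[{"translation":[2,-1,3],"roll":0,"gripper":15},{"translation":[2,-1,6],"roll":0,"gripper":15},{"translation":[2,-1,6],"roll":0,"gripper":39},{"translation":[2,-1,6],"roll":0,"gripper":39},{"translation":[2,-1,6],"roll":0,"gripper":39}]'
python3 -m creep '[{"translation":[0,0,-20],"roll":0,"gripper":39},{"translation":[0,0,-45],"roll":0,"gripper":39},{"translation":[0,0,-80],"roll":0,"gripper":55},{"translation":[0,0,-110],"roll":0,"gripper":55},{"translation":[0,0,-138],"roll":0,"gripper":55}]'
python3 -m creep '[{"translation":[-30,28,0],"roll":0,"gripper":55},{"translation":[-60,56,0],"roll":0,"gripper":55},{"translation":[-90,84,0],"roll":0,"gripper":55},{"translation":[-115,112,0],"roll":0,"gripper":55},{"translation":[-135,140,0],"roll":0,"gripper":55}]'
python3 -m creep '[{"translation":[0,40,0],"roll":0,"gripper":55},{"translation":[0,60,0],"roll":0,"gripper":55},{"translation":[0,60,0],"roll":0,"gripper":55},{"translation":[0,60,0],"roll":0,"gripper":55},{"translation":[0,60,0],"roll":0,"gripper":55}]'
python3 - <<'E'
from h import *
st(); im,C,o=knobs('wrist10')
i2=viewer.camera('scene'); cv2.imwrite('pics/crop1.png',cv2.resize(i2[190:350,170:350],None,fx=3,fy=3))
E
```

```text
time: 29.23
position: [0.5442, -0.1357, 0.0622]
tool_rot: [1.0, 0.003, 0.001, 0.0]
ft_force: [0.8, 0.5, -0.3]
grip_width: 0.0381
grip_force: 0.0
time: 29.65
position: [0.544, -0.1355, 0.2017]
tool_rot: [1.0, 0.003, 0.001, 0.0]
ft_force: [0.8, -1.6, 0.1]
grip_width: 0.0507
grip_force: 0.0
time: 30.07
position: [0.4077, -0.2768, 0.2001]
tool_rot: [1.0, 0.004, -0.0, -0.0]
ft_force: [0.0, 0.3, 0.3]
grip_width: 0.0553
grip_force: 0.0
time: 30.48
position: [0.4098, -0.3354, 0.1995]
tool_rot: [1.0, 0.003, -0.0, -0.001]
ft_force: [-0.2, 1.2, -0.2]
grip_width: 0.055
grip_force: 0.0
t 30.48 p [ 409.8 -335.4  199.5] yaw(x axis) 0.4 F [-0.2  1.2 -0.2] w 55.0 g 0.0
blob [321. 204.  17.] centroid [321. 204.] [ 429.1 -334.5] [31.9 30.9]
blob [ 36. 172.  44.] centroid [ 40. 170.] [455.5 -79.3] [77.3 46.4]
blob [71. 60. 41.] centroid [69. 62.] [ 548.4 -122.2] [43.7 63.3]
blob [116.  38.  21.] centroid [111.  36.] [ 567.1 -159.3] [30.6 18.4]
blob [54.  4. 46.] centroid [51. 11.] [ 583.4 -116.3] [22.1 75.6]
```

View pics/crop1.png

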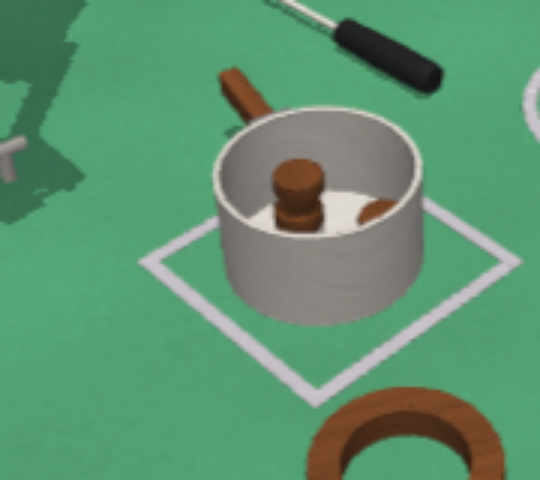

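The crop shows the fifth knob standing upright on the third, at (300,190) in the crop, below the rim. Now the last knob.

```bash
python3 -m creep '[{"translation":[20,0,40],"roll":0,"gripper":55},{"translation":[20,0,80],"roll":0,"gripper":55},{"translation":[20,0,115],"roll":0,"gripper":55},{"translation":[20,0,140],"roll":0,"gripper":55},{"translation":[20,0,155],"roll":0,"gripper":55}]' 20
python3 -m creep '[{"translation":[0,0,10],"roll":0,"gripper":55},{"translation":[0,0,16],"roll":0,"gripper":55},{"translation":[0,0,16],"roll":0,"gripper":15},{"translation":[0,0,16],"roll":0,"gripper":15},{"translation":[0,0,16],"roll":0,"gripper":15}]'
python3 -m creep '[{"translation":[0,0,0],"roll":0,"gripper":15},{"translation":[0,0,0],"roll":0,"gripper":15},{"translation":[0,0,0],"roll":0,"gripper":15}]' 20
python3 -m creep '[{"translation":[0,0,-30],"roll":0,"gripper":15},{"translation":[0,0,-60],"roll":0,"gripper":15},{"translation":[0,0,-95],"roll":0,"gripper":15},{"translation":[0,0,-130],"roll":0,"gripper":15},{"translation":[0,0,-130],"roll":0,"gripper":15}]'
python3 -m creep '[{"translation":[25,-29,0],"roll":0,"gripper":15},{"translation":[50,-59,0],"roll":0,"gripper":15},{"translation":[75,-89,0],"roll":0,"gripper":15},{"translation":[100,-119,0],"roll":0,"gripper":15},{"translation":[125,-148,0],"roll":0,"gripper":15}]'
python3 -m creep '[{"translation":[25,-29,0],"roll":0,"gripper":15},{"translation":[43,-51,0],"roll":0,"gripper":15},{"translation":[43,-51,0],"roll":0,"gripper":15},{"translation":[43,-51,0],"roll":0,"gripper":15},{"translation":[43,-51,0],"roll":0,"gripper":15}]'
python3 -c "from h import *; st()"
```

```text
time: 31.0
position: [0.4293, -0.3333, 0.0416]
tool_rot: [1.0, 0.004, -0.002, -0.002]
ft_force: [-0.7, 1.0, -0.7]
grip_width: 0.0547
grip_force: 0.0
time: 31.42
position: [0.4309, -0.3368, 0.0297]
tool_rot: [1.0, 0.003, 0.001, 0.001]
ft_force: [-0.0, 0.0, -0.3]
grip_width: 0.0419
grip_force: 0.0
time: 31.67
position: [0.4307, -0.3369, 0.0297]
tool_rot: [1.0, 0.003, 0.001, 0.001]
ft_force: [0.3, -0.1, 5.8]
grip_width: 0.0339
grip_force: 20.0
time: 32.08
position: [0.433, -0.3395, 0.1651]
tool_rot: [1.0, 0.003, 0.004, 0.005]
ft_force: [0.7, -0.1, 1.2]
grip_width: 0.0334
grip_force: 20.0
time: 32.5
position: [0.5547, -0.1859, 0.1584]
tool_rot: [1.0, 0.003, -0.0, -0.0]
ft_force: [0.7, -0.3, 0.5]
grip_width: 0.0333
grip_force: 20.0
time: 32.92
position: [0.5961, -0.1363, 0.158]
tool_rot: [1.0, 0.004, -0.001, -0.0]
ft_force: [0.1, -0.7, -0.0]
grip_width: 0.0337
grip_force: 20.0
t 32.92 p [ 596.1 -136.3  158. ] yaw(x axis) 0.4 F [ 0.1 -0.7 -0. ] w 33.7 g 20.0
```

```bash
python3 -m creep '[{"translation":[1,0,30],"roll":0,"gripper":15},{"translation":[1,0,60],"roll":0,"gripper":15},{"translation":[1,0,80],"roll":0,"gripper":15},{"translation":[1,0,89],"roll":0,"gripper":15},{"translation":[1,0,89],"roll":0,"gripper":15}]'
python3 -m creep '[{"translation":[0,0,3],"roll":0,"gripper":15},{"translation":[0,0,6],"roll":0,"gripper":15},{"translation":[0,0,7],"roll":0,"gripper":39},{"translation":[0,0,7],"roll":0,"gripper":39},{"translation":[0,0,7],"roll":0,"gripper":39}]'
python3 -m creep '[{"translation":[0,0,-20],"roll":0,"gripper":39},{"translation":[0,0,-45],"roll":0,"gripper":39},{"translation":[0,0,-80],"roll":0,"gripper":55},{"translation":[0,0,-110],"roll":0,"gripper":55},{"translation":[0,0,-138],"roll":0,"gripper":55}]'
python3 -m creep '[{"translation":[-30,-28,0],"roll":0,"gripper":55},{"translation":[-60,-56,0],"roll":0,"gripper":55},{"translation":[-90,-84,0],"roll":0,"gripper":55},{"translation":[-120,-112,0],"roll":0,"gripper":55},{"translation":[-140,-140,0],"roll":0,"gripper":55}]'
python3 - <<'E'
from h import *
st()
i2=viewer.camera('scene'); a=i2[190:350,170:350].copy()
C=cam('side'); i3=viewer.camera('side'); 
for d in viewer.recognise('side','cover'): 
    b=d['bbox']; print('cover side',round(d['p'],2),np.round(b),ray(C,ctr(b),.015)[:2].round(3))
C=cam('scene')
for d in viewer.recognise('scene','cover'): 
    b=d['bbox']; print('cover scene',round(d['p'],2),np.round(b),ray(C,ctr(b),.015)[:2].round(3))
b=i3[150:310,150:420]
cv2.imwrite('pics/crop2.png',np.hstack([cv2.resize(a,(420,373)),cv2.resize(b,(380,373))])[:, :800])
E
```

```text
time: 33.33
position: [0.5955, -0.137, 0.0672]
tool_rot: [1.0, 0.002, -0.003, -0.001]
ft_force: [-0.3, 0.8, -0.4]
grip_width: 0.0334
grip_force: 20.0
time: 33.75
position: [0.5985, -0.1364, 0.0635]
tool_rot: [1.0, 0.003, 0.001, 0.0]
ft_force: [0.5, 0.2, 0.2]
grip_width: 0.0382
grip_force: 0.0
time: 34.17
position: [0.5982, -0.1362, 0.2031]
tool_rot: [1.0, 0.003, 0.001, 0.0]
ft_force: [0.4, 0.8, -1.4]
grip_width: 0.0507
grip_force: 0.0
time: 34.58
position: [0.4535, 0.0043, 0.201]
tool_rot: [1.0, 0.003, -0.001, -0.0]
ft_force: [-0.9, 1.0, 0.1]
grip_width: 0.0549
grip_force: 0.0
t 34.58 p [453.5   4.3 201. ] yaw(x axis) 0.3 F [-0.9  1.   0.1] w 54.9 g 0.0
cover side 0.73 [176. 181.  50.  33.] [0.435 0.37 ]
cover scene 0.58 [216. 255. 129.  69.] [ 0.611 -0.168]
cover scene 0.56 [364. 142.  52.  32.] [0.439 0.369]
```

View pics/crop2.png

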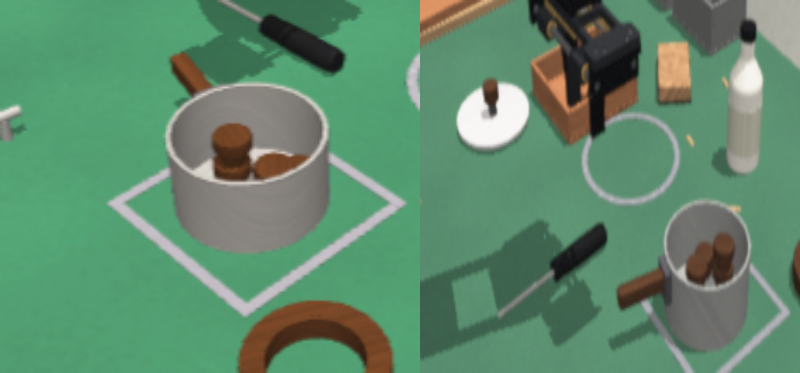

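Left crop: one stacked pair at (232,150), and the last knob seems to have tipped to about (280,168). I check from above before covering the pot.

```bash
python3 -m creep '[{"translation":[3,35,-10],"roll":0,"gripper":55},{"translation":[6,70,-20],"roll":0,"gripper":55},{"translation":[12,105,-40],"roll":0,"gripper":55},{"translation":[12,140,-40],"roll":0,"gripper":55},{"translation":[12,140,-40],"roll":0,"gripper":55}]'
python3 -m creep '[{"translation":[0,0,0],"roll":0,"gripper":55},{"translation":[0,0,0],"roll":0,"gripper":55},{"translation":[0,0,0],"roll":0,"gripper":55}]'
python3 - <<'E'
from h import *
st(); im=viewer.camera('wrist'); C=cam('wrist'); c,f=potfit(im,C,[.5645,-.136]); print('pot',c,f)
h,s,v=cv2.split(cv2.cvtColor(im,cv2.COLOR_BGR2HSV)); m=((h<20)|(h>165))&(s>90)&(v<200); vv,u=np.nonzero(m); P=back(C,np.c_[u,vv].astype(float),.065)
P=P[inside(P,c,.072,.150)&(np.abs(P[:,1]+.12)<.06)]; r=cv2.minAreaRect((P*1000).astype(np.float32)); print('handle',r,len(P)); d=P.mean(0)-c; print(np.degrees(np.arctan2(d[1],d[0])))
cv2.imwrite('pics/wrist11.png',im)
E
```

```text
time: 35.2
position: [0.4741, -0.1457, 0.2427]
tool_rot: [1.0, 0.0, 0.004, 0.004]
ft_force: [-0.3, -0.6, 0.0]
grip_width: 0.0548
grip_force: 0.0
time: 35.45
position: [0.4697, -0.1366, 0.2402]
tool_rot: [1.0, 0.003, -0.0, -0.0]
ft_force: [-0.7, 0.0, 0.2]
grip_width: 0.055
grip_force: 0.0
t 35.45 p [ 469.7 -136.6  240.2] yaw(x axis) 0.4 F [-0.7  0.   0.2] w 55.0 g 0.0
pot [ 0.56436073 -0.13453205] -34.84358596801758
handle ((458.99566650390625, -108.20628356933594), (14.691865921020508, 66.90121459960938), 75.95081329345703) 1072
165.99455478786226
```

View pics/wrist11.png

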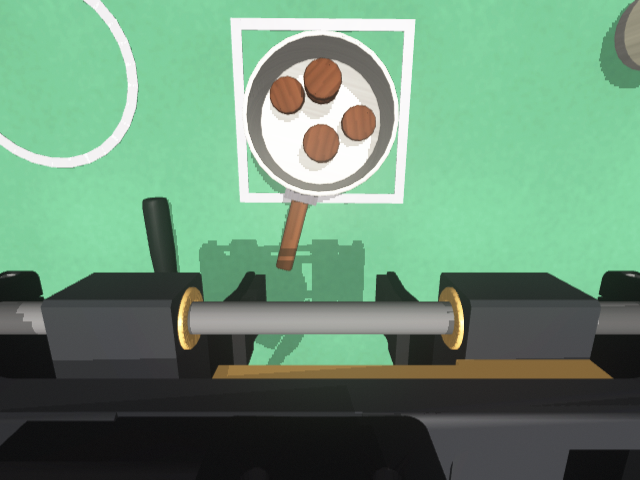

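The view shows knob heads at (287,95), (322,78), (358,122) and (320,143). The last knob's stack at (322,78) shows a second head beneath it. The handle runs from (300,200) to (286,268).

```bash
python3 -m creep '[{"translation":[-10,-36,0],"roll":0,"gripper":60},{"translation":[-20,-72,0],"roll":0,"gripper":60},{"translation":[-30,-108,0],"roll":0,"gripper":60},{"translation":[-40,-144,0],"roll":0,"gripper":60},{"translation":[-50,-180,0],"roll":0,"gripper":60}]'
python3 -m creep '[{"translation":[-3,-36,0],"roll":0,"gripper":60},{"translation":[-6,-72,0],"roll":0,"gripper":60},{"translation":[-9,-108,0],"roll":0,"gripper":60},{"translation":[-12,-144,0],"roll":0,"gripper":60},{"translation":[-13,-180,0],"roll":0,"gripper":60}]'
python3 -m creep '[{"translation":[0,-36,0],"roll":0,"gripper":60},{"translation":[0,-72,0],"roll":0,"gripper":60},{"translation":[0,-108,0],"roll":0,"gripper":60},{"translation":[0,-142,0],"roll":0,"gripper":60},{"translation":[0,-142,0],"roll":0,"gripper":60}]'
python3 -m creep '[{"translation":[0,0,0],"roll":0,"gripper":60},{"translation":[0,0,0],"roll":0,"gripper":60},{"translation":[0,0,0],"roll":0,"gripper":60}]'
python3 - <<'E'
from h import *
st(); im=viewer.camera('wrist'); C=cam('wrist'); cv2.imwrite('pics/wrist12.png',im)
hsv=cv2.cvtColor(im,cv2.COLOR_BGR2HSV); h,s,v=cv2.split(hsv)
c,f=potfit(im,C,[.437,.369],r=.070,z=.011); print('disc fit',c.round(4),f)
m=(((h<20)|(h>165))&(s>110)&(v<190)).astype(np.uint8); m[268:]=0
n,l,stt,cen=cv2.connectedComponentsWithStats(m)
for i in range(1,n):
    if stt[i,4]>150: print('brown',stt[i],cen[i].round(),ray(C,cen[i],.05)[:2].round(4))
S=cam('scene'); print('scene px of stack tops',[proj(S,[x,-.136,.06]).round() for x in(.598,.543)])
E
```

```text
time: 35.92
position: [0.4175, 0.045, 0.2404]
tool_rot: [1.0, 0.004, -0.0, -0.0]
ft_force: [-0.1, 0.1, 0.1]
grip_width: 0.0598
grip_force: 0.0
time: 36.33
position: [0.4027, 0.2251, 0.2405]
tool_rot: [1.0, 0.004, -0.0, 0.0]
ft_force: [0.7, -0.2, 0.7]
grip_width: 0.0597
grip_force: 0.0
time: 36.75
position: [0.4028, 0.3709, 0.2406]
tool_rot: [1.0, 0.007, 0.001, -0.002]
ft_force: [1.9, 1.2, -0.1]
grip_width: 0.0599
grip_force: 0.0
time: 37.0
position: [0.4028, 0.3636, 0.2403]
tool_rot: [1.0, 0.003, -0.001, 0.001]
ft_force: [-0.5, 0.1, -0.7]
grip_width: 0.0598
grip_force: 0.0
t 37.00 p [402.8 363.6 240.3] yaw(x axis) 0.4 F [-0.5  0.1 -0.7] w 59.8 g 0.0
disc fit [0.4363 0.3703] -59.80680465698242
brown [   0    0   81  268 6462] [ 41. 131.] [0.4867 0.6197]
brown [302   0   8  79 165] [307.  41.] [0.5623 0.3756]
brown [ 353    0   75   53 1110] [384.  24.] [0.5757 0.3102]
brown [ 442    0   28   77 1620] [455.  38.] [0.565  0.2485]
brown [ 302   81  166   11 1309] [378.  87.] [0.526  0.3128]
scene px of stack tops [array([287., 260.]), array([269., 247.])]
```

View pics/wrist12.png

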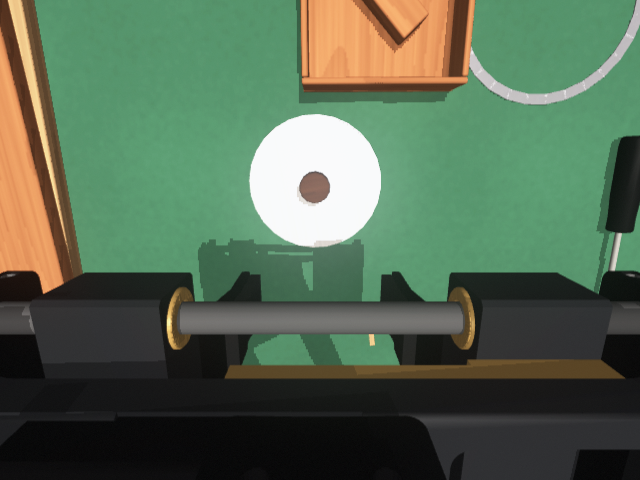

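The disc is centred at (315,180) with its grip at (315,187). The offcut still lies in the tray.

```bash
python3 -m creep '[{"translation":[20,-4,30],"roll":0,"gripper":60},{"translation":[33,-6,65],"roll":0,"gripper":60},{"translation":[33,-6,100],"roll":0,"gripper":60},{"translation":[33,-6,130],"roll":0,"gripper":60},{"translation":[33,-6,150],"roll":0,"gripper":60}]' 45
python3 -m creep '[{"translation":[0,0,0],"roll":0,"gripper":60},{"translation":[0,0,15],"roll":0,"gripper":60},{"translation":[0,0,30],"roll":0,"gripper":60},{"translation":[0,0,40],"roll":0,"gripper":60},{"translation":[0,0,47],"roll":0,"gripper":60}]'
python3 -m creep '[{"translation":[0,0,0],"roll":0,"gripper":60},{"translation":[0,0,0],"roll":0,"gripper":60}]'
python3 - <<'E'
from h import *
st(); im=viewer.camera('wrist'); C=cam('wrist')
c,f=potfit(im,C,[.4363,.3703],r=.070,z=.011); print('disc fit',c.round(4),f)
E
```

```text
time: 37.47
position: [0.4357, 0.3684, 0.0879]
tool_rot: [1.0, 0.002, -0.002, 0.001]
ft_force: [-0.3, 0.3, -0.4]
grip_width: 0.0597
grip_force: 0.0
time: 37.88
position: [0.4371, 0.3703, 0.0438]
tool_rot: [1.0, 0.003, 0.0, -0.0]
ft_force: [-0.5, 0.6, -0.4]
grip_width: 0.0599
grip_force: 0.0
time: 38.05
position: [0.4369, 0.3707, 0.0441]
tool_rot: [1.0, 0.003, 0.0, -0.0]
ft_force: [0.2, -0.1, 0.5]
grip_width: 0.0599
grip_force: 0.0
t 38.05 p [436.9 370.7  44.1] yaw(x axis) 0.4 F [ 0.2 -0.1  0.5] w 59.9 g 0.0
disc fit [0.4374 0.3703] -30.522443771362305
```

```bash
python3 -m creep '[{"translation":[0,0,3],"roll":0,"gripper":60},{"translation":[0,0,3],"roll":0,"gripper":10},{"translation":[0,0,3],"roll":0,"gripper":10},{"translation":[0,0,3],"roll":0,"gripper":10},{"translation":[0,0,3],"roll":0,"gripper":10}]' 45
python3 -m creep '[{"translation":[0,0,0],"roll":0,"gripper":10},{"translation":[0,0,0],"roll":0,"gripper":10},{"translation":[0,0,0],"roll":0,"gripper":10},{"translation":[0,0,0],"roll":0,"gripper":10}]' 45
python3 -c "from h import *; st()"
python3 -m creep '[{"translation":[0,0,-15],"roll":0,"gripper":10},{"translation":[0,0,-45],"roll":0,"gripper":10},{"translation":[0,0,-75],"roll":0,"gripper":10},{"translation":[0,0,-105],"roll":0,"gripper":10},{"translation":[0,0,-130],"roll":0,"gripper":10}]'
python3 -m creep '[{"translation":[0,0,-15],"roll":0,"gripper":10},{"translation":[0,0,-20],"roll":0,"gripper":10},{"translation":[0,0,-20],"roll":0,"gripper":10},{"translation":[0,0,-20],"roll":0,"gripper":10}]'
python3 -c "from h import *; st()"
```

```text
time: 38.52
position: [0.4366, 0.3708, 0.0408]
tool_rot: [1.0, 0.003, 0.0, -0.0]
ft_force: [0.3, 0.3, 0.9]
grip_width: 0.041
grip_force: 0.0
time: 38.85
position: [0.4366, 0.3707, 0.0407]
tool_rot: [1.0, 0.003, -0.0, 0.0]
ft_force: [-0.7, 0.1, 1.3]
grip_width: 0.0287
grip_force: 45.0
t 38.85 p [436.6 370.7  40.7] yaw(x axis) 0.4 F [-0.7  0.1  1.3] w 28.7 g 45.0
time: 39.27
position: [0.4365, 0.3708, 0.1721]
tool_rot: [1.0, 0.003, 0.0, -0.0]
ft_force: [-0.0, 0.4, -1.6]
grip_width: 0.0287
grip_force: 45.0
time: 39.6
position: [0.4359, 0.3704, 0.1897]
tool_rot: [1.0, 0.003, -0.001, 0.0]
ft_force: [0.2, -0.2, -2.3]
grip_width: 0.0289
grip_force: 45.0
t 39.60 p [435.9 370.4 189.7] yaw(x axis) 0.4 F [ 0.2 -0.2 -2.3] w 28.9 g 45.0
```

```bash
python3 -m creep '[{"translation":[5,20,0],"roll":0,"gripper":10},{"translation":[13,52,0],"roll":0,"gripper":10},{"translation":[22,86,0],"roll":0,"gripper":10},{"translation":[31,120,0],"roll":0,"gripper":10},{"translation":[40,155,0],"roll":0,"gripper":10}]'
python3 -m creep '[{"translation":[9,35,0],"roll":0,"gripper":10},{"translation":[18,70,0],"roll":0,"gripper":10},{"translation":[27,105,0],"roll":0,"gripper":10},{"translation":[36,140,0],"roll":0,"gripper":10},{"translation":[45,175,0],"roll":0,"gripper":10}]'
python3 -m creep '[{"translation":[9,35,0],"roll":0,"gripper":10},{"translation":[18,70,0],"roll":0,"gripper":10},{"translation":[27,105,0],"roll":0,"gripper":10},{"translation":[36,140,0],"roll":0,"gripper":10},{"translation":[41,165,0],"roll":0,"gripper":10}]'
python3 -m creep '[{"translation":[0,8,0],"roll":0,"gripper":10},{"translation":[0,11,0],"roll":0,"gripper":10},{"translation":[0,11,0],"roll":0,"gripper":10},{"translation":[0,11,0],"roll":0,"gripper":10},{"translation":[0,11,0],"roll":0,"gripper":10}]'
python3 - <<'E'
from h import *
st()
for n in('scene','side'):
    i=viewer.camera(n); cv2.imwrite(f'pics/{n}5.png',i)
    for th in('cover','pot'):
        d=viewer.recognise(n,th)[0]; print(n,th,d['p'],np.round(d['bbox']))
E
```

```text
time: 40.02
position: [0.4765, 0.2145, 0.1885]
tool_rot: [1.0, 0.004, -0.002, 0.0]
ft_force: [0.9, 0.9, -1.9]
grip_width: 0.0285
grip_force: 45.0
time: 40.43
position: [0.5227, 0.0397, 0.1885]
tool_rot: [1.0, 0.003, -0.002, -0.0]
ft_force: [0.1, 0.7, -2.3]
grip_width: 0.0287
grip_force: 45.0
time: 40.85
position: [0.5659, -0.1265, 0.1884]
tool_rot: [1.0, 0.002, -0.001, -0.0]
ft_force: [-0.3, 0.4, -1.5]
grip_width: 0.0286
grip_force: 45.0
time: 41.27
position: [0.5651, -0.1326, 0.19]
tool_rot: [1.0, 0.004, -0.001, -0.001]
ft_force: [0.3, 0.5, -1.3]
grip_width: 0.0288
grip_force: 45.0
t 41.27 p [ 565.1 -132.6  190. ] yaw(x axis) 0.5 F [ 0.3  0.5 -1.3] w 28.8 g 45.0
scene cover 0.76 [236. 184.  76.  48.]
scene pot 0.61 [243. 228.  70.  73.]
side cover 0.76 [320. 196.  68.  45.]
side pot 0.93 [291. 242.  94.  57.]
```

```bash
python3 -m creep '[{"translation":[0,0,15],"roll":0,"gripper":10},{"translation":[0,0,35],"roll":0,"gripper":10},{"translation":[0,0,50],"roll":0,"gripper":10},{"translation":[0,0,55],"roll":0,"gripper":10},{"translation":[0,0,55],"roll":0,"gripper":10}]'
python3 -m creep '[{"translation":[0,0,0],"roll":0,"gripper":10},{"translation":[0,0,0],"roll":0,"gripper":10},{"translation":[0,0,0],"roll":0,"gripper":10},{"translation":[0,0,0],"roll":0,"gripper":10}]'
python3 - <<'E'
from h import *
st(); p,_=pose(); z=p[2]-.0407
for n in('scene','side'):
    i=viewer.camera(n); C=cam(n); cv2.imwrite(f'pics/{n}6.png',i)
    print(n,'disc',potfit(i,C,p[:2],r=.070,z=z+.011)); 
a=cv2.imread('pics/scene6.png')[150:320,190:370]; b=cv2.imread('pics/side6.png')[170:330,260:440]
cv2.imwrite('pics/crop3.png',np.hstack([cv2.resize(a,(400,378)),cv2.resize(b,(400,356))[:, :]] if 0 else [cv2.resize(a,(400,370)),cv2.resize(b,(400,370))]))
E
```

```text
time: 41.98
position: [0.565, -0.1339, 0.1343]
tool_rot: [1.0, 0.003, -0.001, -0.001]
ft_force: [0.5, 0.2, -0.9]
grip_width: 0.0288
grip_force: 45.0
time: 42.32
position: [0.5665, -0.1347, 0.1365]
tool_rot: [1.0, 0.003, 0.001, 0.0]
ft_force: [-0.4, 0.4, -2.5]
grip_width: 0.0285
grip_force: 45.0
t 42.32 p [ 566.5 -134.7  136.5] yaw(x axis) 0.4 F [-0.4  0.4 -2.5] w 28.5 g 45.0
scene disc (array([ 0.56785458, -0.13661915]), np.float64(-26.450593948364258))
side disc (array([ 0.56143464, -0.13739999]), np.float64(-23.83716583251953))
```

View pics/crop3.png

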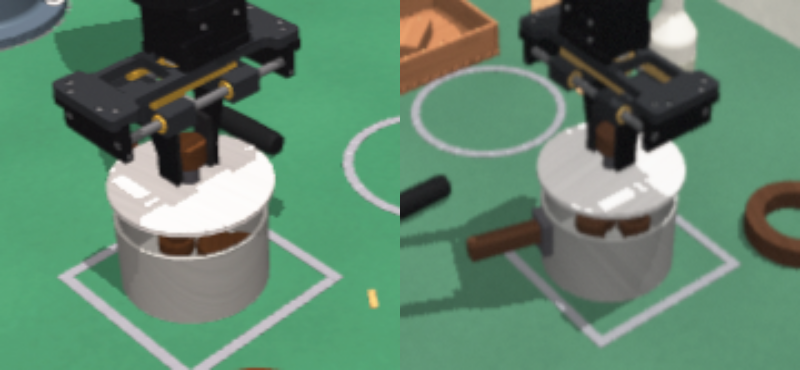

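The cover is centred over the pot in both views. I lower it in small steps.

```bash
python3 -m creep '[{"translation":[-1.5,0.5,4],"roll":0,"gripper":10},{"translation":[-1.5,0.5,8],"roll":0,"gripper":10},{"translation":[-1.5,0.5,12],"roll":0,"gripper":10},{"translation":[-1.5,0.5,15],"roll":0,"gripper":10},{"translation":[-1.5,0.5,18],"roll":0,"gripper":10}]'
python3 -m creep '[{"translation":[0,0,1],"roll":0,"gripper":10},{"translation":[0,0,2],"roll":0,"gripper":10},{"translation":[0,0,3],"roll":0,"gripper":10},{"translation":[0,0,4],"roll":0,"gripper":10},{"translation":[0,0,5],"roll":0,"gripper":10}]'
python3 -c "from h import *; st()"
```

```text
time: 42.83
position: [0.5642, -0.1349, 0.1169]
tool_rot: [1.0, 0.003, -0.0, -0.0]
ft_force: [0.4, -0.1, -1.5]
grip_width: 0.0283
grip_force: 45.0
time: 43.25
position: [0.5645, -0.135, 0.1126]
tool_rot: [1.0, 0.003, 0.0, 0.0]
ft_force: [-0.6, 0.4, -2.0]
grip_width: 0.0289
grip_force: 45.0
t 43.25 p [ 564.5 -135.   112.6] yaw(x axis) 0.4 F [-0.6  0.4 -2. ] w 28.9 g 45.0
```

```bash
python3 -m creep '[{"translation":[0,0,1],"roll":0,"gripper":10},{"translation":[0,0,2],"roll":0,"gripper":10},{"translation":[0,0,2.5],"roll":0,"gripper":10},{"translation":[0,0,3],"roll":0,"gripper":10},{"translation":[0,0,3],"roll":0,"gripper":10}]'
python3 -c "from h import *; st()"
```

```text
time: 43.67
position: [0.5644, -0.1349, 0.1097]
tool_rot: [1.0, 0.003, 0.0, 0.0]
ft_force: [-0.7, 0.2, -1.7]
grip_width: 0.0284
grip_force: 45.0
t 43.67 p [ 564.4 -134.9  109.7] yaw(x axis) 0.4 F [-0.7  0.2 -1.7] w 28.4 g 45.0
```

```bash
python3 -m creep '[{"translation":[0,0,0.5],"roll":0,"gripper":10},{"translation":[0,0,1],"roll":0,"gripper":10},{"translation":[0,0,1],"roll":0,"gripper":10}]'
python3 -m creep '[{"translation":[0,0,0],"roll":0,"gripper":45},{"translation":[0,0,0],"roll":0,"gripper":45},{"translation":[0,0,0],"roll":0,"gripper":45},{"translation":[0,0,0],"roll":0,"gripper":60},{"translation":[0,0,0],"roll":0,"gripper":60}]'
python3 -m creep '[{"translation":[0,0,-20],"roll":0,"gripper":60},{"translation":[0,0,-40],"roll":0,"gripper":60},{"translation":[0,0,-60],"roll":0,"gripper":60},{"translation":[0,0,-80],"roll":0,"gripper":60},{"translation":[0,0,-90],"roll":0,"gripper":60}]'
python3 -m creep '[{"translation":[-40,0,-10],"roll":0,"gripper":60},{"translation":[-80,0,-20],"roll":0,"gripper":60},{"translation":[-105,0,-30],"roll":0,"gripper":60},{"translation":[-115,0,-40],"roll":0,"gripper":60},{"translation":[-115,0,-40],"roll":0,"gripper":60}]'
python3 -m creep '[{"translation":[0,0,0],"roll":0,"gripper":45},{"translation":[0,0,0],"roll":0,"gripper":45},{"translation":[0,0,0],"roll":0,"gripper":45},{"translation":[0,0,0],"roll":0,"gripper":45}]'
python3 - <<'E'
from h import *
st(); im=viewer.camera('wrist'); C=cam('wrist'); cv2.imwrite('pics/wrist13.png',im)
print('disc',potfit(im,C,[.5645,-.1354],r=.070,z=.080))
h,s,v=cv2.split(cv2.cvtColor(im,cv2.COLOR_BGR2HSV)); m=(((h<20)|(h>165))&(s>90)&(v<200)).astype(np.uint8); m[262:]=0; m[:140]=0
n,l,q,cen=cv2.connectedComponentsWithStats(m)
for i in range(1,n):
    if q[i,4]>200:
        vv,u=np.nonzero(l==i); P=back(C,np.c_[u,vv].astype(float),.063); print(q[i],cen[i].round(),cv2.minAreaRect((P*1000).astype(np.float32)))
for n in('scene','side'):
    i=viewer.camera(n); cv2.imwrite(f'pics/{n}7.png',i); print(n,potfit(i,cam(n),[.5645,-.1354],r=.070,z=.080))
a=cv2.imread('pics/scene7.png')[150:320,190:370]; b=cv2.imread('pics/side7.png')[170:330,260:440]
cv2.imwrite('pics/crop4.png',np.hstack([cv2.resize(a,(400,370)),cv2.resize(b,(400,370))]))
E
```

```text
time: 43.92
position: [0.5644, -0.1349, 0.1096]
tool_rot: [1.0, 0.003, 0.0, 0.0]
ft_force: [-2.8, 0.1, 5.5]
grip_width: 0.0289
grip_force: 45.0
time: 44.33
position: [0.5644, -0.135, 0.1084]
tool_rot: [1.0, 0.003, -0.0, -0.0]
ft_force: [0.2, -0.3, 0.7]
grip_width: 0.0514
grip_force: 0.0
time: 44.75
position: [0.5655, -0.1354, 0.2008]
tool_rot: [1.0, 0.003, 0.002, 0.001]
ft_force: [0.4, -0.2, 0.4]
grip_width: 0.0594
grip_force: 0.0
time: 45.17
position: [0.4474, -0.1354, 0.2396]
tool_rot: [1.0, 0.003, 0.0, 0.0]
ft_force: [0.9, -0.7, -0.8]
grip_width: 0.06
grip_force: 0.0
time: 45.5
position: [0.4501, -0.1357, 0.2378]
tool_rot: [1.0, 0.004, -0.0, -0.0]
ft_force: [-0.6, -0.2, 0.3]
grip_width: 0.0463
grip_force: 0.0
t 45.50 p [ 450.1 -135.7  237.8] yaw(x axis) 0.4 F [-0.6 -0.2  0.3] w 46.3 g 0.0
disc (array([ 0.56302655, -0.13359288]), np.float64(-31.175586700439453))
[ 277  180   31   72 1122] [292. 215.] ((458.76983642578125, -108.25822448730469), (15.077188491821289, 67.41719818115234), 76.07630157470703)
scene (array([ 0.56155166, -0.13350214]), np.float64(-40.32605743408203))
side (array([ 0.56503606, -0.13052568]), np.float64(-29.392114639282227))
```

View pics/crop4.png

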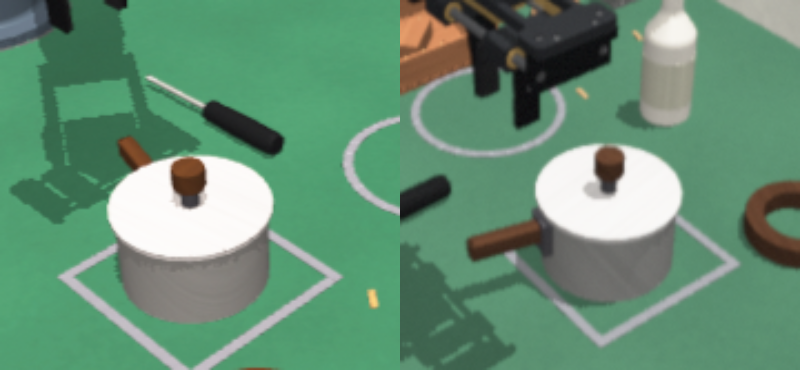

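The cover sits level on the rim all round in both views, with its grip upright. I now grip the handle.

```bash
python3 -m creep '[{"translation":[2,-9,10],"roll":5,"gripper":45},{"translation":[4,-18,40],"roll":10,"gripper":45},{"translation":[6,-27,75],"roll":14.4,"gripper":45},{"translation":[6,-27,100],"roll":14.4,"gripper":45},{"translation":[6,-27,110],"roll":14.4,"gripper":45}]' 35
python3 -m creep '[{"translation":[0,0,0],"roll":0,"gripper":45},{"translation":[0,0,0],"roll":0,"gripper":45},{"translation":[0,0,0],"roll":0,"gripper":45}]'
python3 - <<'E'
from h import *
st(); im=viewer.camera('wrist'); C=cam('wrist'); 
h,s,v=cv2.split(cv2.cvtColor(im,cv2.COLOR_BGR2HSV)); m=(((h<20)|(h>165))&(s>90)&(v<200)).astype(np.uint8); m[:140]=0;m[300:]=0
n,l,q,cen=cv2.connectedComponentsWithStats(m)
for i in range(1,n):
    if q[i,4]>300: 
        vv,u=np.nonzero(l==i); P=back(C,np.c_[u,vv].astype(float),.063); print(q[i],cen[i].round(),cv2.minAreaRect((P*1000).astype(np.float32)))
c=[.5645,-.1354]; print('expected axis px',[proj(C,[c[0]+d*np.cos(np.radians(166)),c[1]+d*np.sin(np.radians(166)),.065]).round() for d in(.08,.1,.12)])
E
```

```text
time: 46.07
position: [0.4535, -0.1072, 0.1254]
tool_rot: [0.993, -0.122, -0.003, -0.001]
ft_force: [-0.4, 0.3, 0.0]
grip_width: 0.0448
grip_force: 0.0
time: 46.32
position: [0.456, -0.109, 0.1291]
tool_rot: [0.993, -0.122, 0.001, 0.0]
ft_force: [0.1, 0.2, 0.2]
grip_width: 0.0451
grip_force: 0.0
t 46.32 p [ 456.  -109.   129.1] yaw(x axis) -14.0 F [0.1 0.2 0.2] w 45.1 g 0.0
[ 307  206   24   94 2190] [319. 253.] ((461.5213317871094, -109.26004791259766), (14.962861061096191, 60.96303176879883), 75.97163391113281)
expected axis px [array([319., 213.]), array([319., 245.]), array([319., 276.])]
```

```bash
python3 -m creep '[{"translation":[0,0,20],"roll":0,"gripper":45},{"translation":[0,0,40],"roll":0,"gripper":45},{"translation":[0,0,58],"roll":0,"gripper":45},{"translation":[0,0,68],"roll":0,"gripper":45},{"translation":[0,0,71],"roll":0,"gripper":45}]' 35
python3 -m creep '[{"translation":[0,0,0],"roll":0,"gripper":22},{"translation":[0,0,0],"roll":0,"gripper":22},{"translation":[0,0,0],"roll":0,"gripper":22},{"translation":[0,0,0],"roll":0,"gripper":22},{"translation":[0,0,0],"roll":0,"gripper":20}]'
python3 -m creep '[{"translation":[0,0,0],"roll":0,"gripper":16},{"translation":[0,0,0],"roll":0,"gripper":8},{"translation":[0,0,0],"roll":0,"gripper":5},{"translation":[0,0,0],"roll":0,"gripper":5},{"translation":[0,0,0],"roll":0,"gripper":5}]' 35
python3 -c "from h import *; st()"
```

```text
time: 46.78
position: [0.4554, -0.1089, 0.0572]
tool_rot: [0.993, -0.122, -0.0, -0.0]
ft_force: [0.3, -0.6, -0.4]
grip_width: 0.0448
grip_force: 0.0
time: 47.2
position: [0.4557, -0.1089, 0.0583]
tool_rot: [0.993, -0.122, 0.001, 0.0]
ft_force: [0.1, 0.4, -0.0]
grip_width: 0.0233
grip_force: 0.0
time: 47.62
position: [0.4554, -0.1086, 0.0579]
tool_rot: [0.993, -0.122, 0.0, 0.0]
ft_force: [-0.6, 1.9, 5.1]
grip_width: 0.0158
grip_force: 35.0
t 47.62 p [ 455.4 -108.6   57.9] yaw(x axis) -14.0 F [-0.6  1.9  5.1] w 15.8 g 35.0
```

```bash
python3 -m creep '[{"translation":[0.5,-2,0],"roll":0,"gripper":5},{"translation":[1.5,-5.8,0],"roll":0,"gripper":5},{"translation":[3,-11.5,0],"roll":0,"gripper":5},{"translation":[5,-18.5,0],"roll":0,"gripper":5},{"translation":[7,-26,0],"roll":0,"gripper":5}]'
python3 - <<'E'
from h import *
st()
for n in('scene','side'):
    i=viewer.camera(n); C=cam(n); print(n,'disc',potfit(i,C,[.572,-.112],r=.070,z=.080)[0].round(4))
E
```

```text
time: 48.03
position: [0.4683, -0.0864, 0.0579]
tool_rot: [0.992, -0.123, 0.0, 0.001]
ft_force: [-3.4, -6.6, 4.8]
grip_width: 0.0156
grip_force: 35.2
t 48.03 p [468.3 -86.4  57.9] yaw(x axis) -14.2 F [-3.4 -6.6  4.8] w 15.6 g 35.2
scene disc [ 0.5741 -0.113 ]
side disc [ 0.5792 -0.1089]
```

```bash
python3 -m creep '[{"translation":[2.3,-8.7,0],"roll":0,"gripper":5},{"translation":[4.6,-17.4,0],"roll":0,"gripper":5},{"translation":[6.9,-26.1,0],"roll":0,"gripper":5},{"translation":[9.2,-34.8,0],"roll":0,"gripper":5},{"translation":[11.5,-43.5,0],"roll":0,"gripper":5}]'
python3 -m creep '[{"translation":[2.3,-8.7,0],"roll":0,"gripper":5},{"translation":[4.6,-17.4,0],"roll":0,"gripper":5},{"translation":[6.9,-26.1,0],"roll":0,"gripper":5},{"translation":[9.2,-34.8,0],"roll":0,"gripper":5},{"translation":[11.5,-43.5,0],"roll":0,"gripper":5}]'
python3 - <<'E'
from h import *
st()
for n in('scene','side'):
    i=viewer.camera(n); C=cam(n); print(n,'disc',potfit(i,C,[.614,-.03],r=.070,z=.080)[0].round(4))
E
```

```text
time: 48.55
position: [0.4897, -0.0468, 0.0579]
tool_rot: [0.992, -0.123, -0.0, 0.001]
ft_force: [-3.4, -7.1, 7.0]
grip_width: 0.0159
grip_force: 35.2
time: 48.97
position: [0.511, -0.0074, 0.0579]
tool_rot: [0.992, -0.123, -0.001, 0.001]
ft_force: [-3.4, -7.3, 7.2]
grip_width: 0.0155
grip_force: 35.2
t 48.97 p [511.   -7.4  57.9] yaw(x axis) -14.1 F [-3.4 -7.3  7.2] w 15.5 g 35.2
scene disc [ 0.6165 -0.0338]
side disc [ 0.6225 -0.0292]
```

```bash
python3 -m creep '[{"translation":[-1.5,-8,-0.1],"roll":0,"gripper":5},{"translation":[-3,-16,-0.2],"roll":0,"gripper":5},{"translation":[-4.6,-24,-0.2],"roll":0,"gripper":5},{"translation":[-6.2,-32,-0.2],"roll":0,"gripper":5},{"translation":[-7.8,-39.3,-0.2],"roll":0,"gripper":5}]'
python3 -m creep '[{"translation":[-1.5,-8,0],"roll":0,"gripper":5},{"translation":[-3,-16,0],"roll":0,"gripper":5},{"translation":[-4.6,-24,0],"roll":0,"gripper":5},{"translation":[-6.2,-32,0],"roll":0,"gripper":5},{"translation":[-7.8,-39.3,0],"roll":0,"gripper":5}]'
python3 -m creep '[{"translation":[-3,-8,0],"roll":0,"gripper":5},{"translation":[-6.4,-16,0],"roll":0,"gripper":5},{"translation":[-9.6,-24,0],"roll":0,"gripper":5},{"translation":[-12.8,-32,0],"roll":0,"gripper":5},{"translation":[-16,-40,0],"roll":0,"gripper":5}]'
python3 - <<'E'
from h import *
st()
for n in('scene','side'):
    i=viewer.camera(n); C=cam(n); print(n,'disc',potfit(i,C,[.616,.09],r=.070,z=.080)[0].round(4))
E
```

```text
time: 49.48
position: [0.5146, 0.0327, 0.0579]
tool_rot: [0.992, -0.123, 0.001, 0.001]
ft_force: [0.3, -7.3, 2.8]
grip_width: 0.0156
grip_force: 35.2
time: 49.9
position: [0.5164, 0.0727, 0.0579]
tool_rot: [0.992, -0.123, 0.001, 0.001]
ft_force: [0.1, -6.3, 3.2]
grip_width: 0.0153
grip_force: 35.2
time: 50.32
position: [0.5109, 0.1155, 0.0579]
tool_rot: [0.992, -0.123, 0.001, 0.0]
ft_force: [1.7, -6.3, 2.8]
grip_width: 0.0158
grip_force: 35.2
t 50.32 p [510.9 115.5  57.9] yaw(x axis) -14.1 F [ 1.7 -6.3  2.8] w 15.8 g 35.2
scene disc [0.6177 0.0885]
side disc [0.6207 0.0938]
```

```bash
python3 -m creep '[{"translation":[-3.5,-8,0],"roll":0,"gripper":5},{"translation":[-7,-16,0],"roll":0,"gripper":5},{"translation":[-10.5,-24,0],"roll":0,"gripper":5},{"translation":[-14,-32,0],"roll":0,"gripper":5},{"translation":[-17,-39,0],"roll":0,"gripper":5}]'
python3 -m creep '[{"translation":[-2.5,-6,0],"roll":0,"gripper":5},{"translation":[-4.3,-10,0],"roll":0,"gripper":5},{"translation":[-5.4,-12.3,0],"roll":0,"gripper":5},{"translation":[-5.8,-13,0],"roll":0,"gripper":5},{"translation":[-5.8,-13,0],"roll":0,"gripper":5}]'
python3 - <<'E'
from h import *
st()
for n in('scene','side'):
    i=viewer.camera(n); C=cam(n); cv2.imwrite(f'pics/{n}9.png',i); print(n,'disc',potfit(i,C,[.611,.144],r=.070,z=.080)[0].round(4))
    P=back(C,grey(i,None),0); g=np.array([.6108,.1438])
a=cv2.imread('pics/scene9.png')[130:290,300:480]; b=cv2.imread('pics/side9.png')[130:290,220:400]
cv2.imwrite('pics/crop5.png',np.hstack([cv2.resize(a,(400,370)),cv2.resize(b,(400,370))]))
E
```

```text
time: 50.83
position: [0.5035, 0.1575, 0.0578]
tool_rot: [0.992, -0.123, 0.001, 0.0]
ft_force: [0.7, -7.2, 3.7]
grip_width: 0.0156
grip_force: 35.2
time: 51.25
position: [0.501, 0.1716, 0.0579]
tool_rot: [0.992, -0.122, 0.001, 0.0]
ft_force: [1.4, -4.2, 5.0]
grip_width: 0.0156
grip_force: 35.1
t 51.25 p [501.  171.6  57.9] yaw(x axis) -14.1 F [ 1.4 -4.2  5. ] w 15.6 g 35.1
scene disc [0.6073 0.1453]
side disc [0.6111 0.1471]
```

View pics/crop5.png

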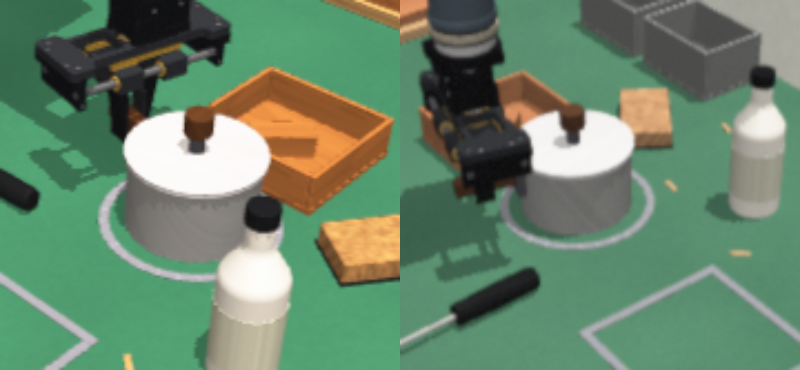

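The pot stands centred in the ring with the cover level. I release the handle and retreat.

```bash
python3 -m creep '[{"translation":[0,0,0],"roll":0,"gripper":25},{"translation":[0,0,0],"roll":0,"gripper":40},{"translation":[0,0,0],"roll":0,"gripper":45},{"translation":[0,0,0],"roll":0,"gripper":45},{"translation":[0,0,0],"roll":0,"gripper":45}]'
python3 -m creep '[{"translation":[0,0,0],"roll":0,"gripper":45},{"translation":[0,0,-10],"roll":0,"gripper":45},{"translation":[0,0,-40],"roll":0,"gripper":45},{"translation":[0,0,-80],"roll":0,"gripper":45},{"translation":[0,0,-115],"roll":0,"gripper":45}]'
python3 -m creep '[{"translation":[-10,0,-30],"roll":0,"gripper":45},{"translation":[-35,0,-60],"roll":0,"gripper":45},{"translation":[-60,0,-80],"roll":0,"gripper":45},{"translation":[-60,0,-80],"roll":0,"gripper":45},{"translation":[-60,0,-80],"roll":0,"gripper":45}]'
python3 - <<'E'
from h import *
st()
for n in('scene','side','wrist'):
    i=viewer.camera(n); C=cam(n); cv2.imwrite(f'pics/{n}10.png',i); print(n,'disc',potfit(i,C,[.611,.144],r=.070,z=.080)[0].round(4))
    P=back(C,grey(i,None),0); g=np.array([.6108,.1438]); Q=P[inside(P,g,.080,.094)]; print('ring',circ(Q))
E
```

```text
time: 51.77
position: [0.4997, 0.1726, 0.0575]
tool_rot: [0.993, -0.122, -0.001, 0.0]
ft_force: [0.1, 0.5, -0.1]
grip_width: 0.0407
grip_force: 0.0
time: 52.18
position: [0.4998, 0.1724, 0.1745]
tool_rot: [0.993, -0.122, -0.001, 0.0]
ft_force: [1.2, 0.3, 0.2]
grip_width: 0.0451
grip_force: 0.0
time: 52.6
position: [0.4416, 0.1874, 0.2546]
tool_rot: [0.993, -0.121, 0.002, -0.001]
ft_force: [0.5, -0.3, 0.3]
grip_width: 0.0447
grip_force: 0.0
t 52.60 p [441.6 187.4 254.6] yaw(x axis) -13.9 F [ 0.5 -0.3  0.3] w 44.7 g 0.0
scene disc [0.6073 0.1451]
ring (array([0.61014166, 0.14348678]), np.float64(0.08746945622130654))
side disc [0.6105 0.1481]
ring (array([0.60994403, 0.14488856]), np.float64(0.08728201057116533))
wrist disc [0.6088 0.1433]
ring (array([0.60904956, 0.14313541]), np.float64(0.08650410237136297))
```

View pics/scene10.png

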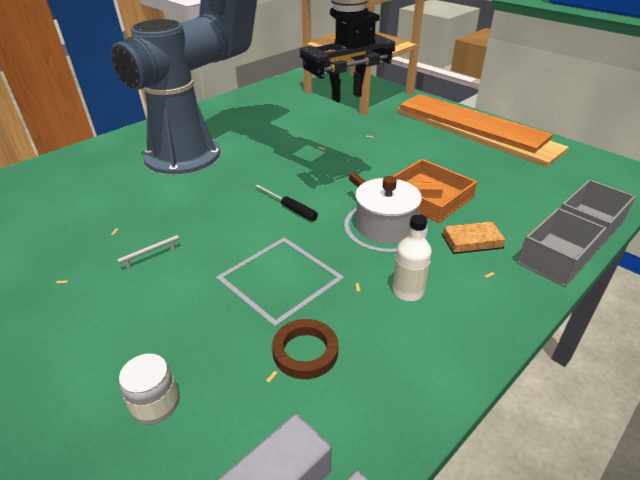

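The covered pot stands inside the ring at (388,215), the offcut is in the tray at (430,190), there are no loose knobs, and the bystanders have not moved.

```bash
python3 -c "
from rig import hand_in
print(hand_in())"
```

```text
the job is handed in; nothing more can be done
None
```

I handed the job in at about 53 s: the offcut is in the tray, all six knobs are in the pot with the cover seated level, and the pot slid by its handle to about 1 mm from the round mark's centre; the bystanders look unmoved.

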